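# Chocolate tins: feel which is full

## Robot

A 7-joint arm with a two-finger parallel gripper is mounted at the origin on the work surface. World frame = base frame: x ahead of the robot, y to its left, z up, the work surface at z = 0. Lengths are in m, angles in rad, forces in N, time in s.
With the tool pointing down it reaches from about 0.425 to 1.025 m from the base axis. Payload 9.4 kg.
Tool frame: the origin (TCP) lies midway between the tips of the shut fingers; the grasp point (between the pads) lies 19 mm behind it (ctrl.grip_point_offset is the z of the grasp point in the tool frame, in m); z points along the fingers, x is the direction in which the jaws open and shut, and the axes are right-handed (so a half turn about z gives the same grasp; the last joint's range is limited). The gripper opens to 93 mm and grips with 3 to 60 N. Pads are 15 mm wide; open, the fingers measure 128 mm over their backs; the gripper's body (75 mm by 188 mm) begins 65 mm behind the grasp point.
Start: joints at [1.096, 0.599, -0.003, 1.599, 0.002, 0.943, -0.08], TCP at [0.281, -0.668, 0.219] pointing down, gripper open.
Joint ranges: [-2.57, 2.57], [-0.35, 1.97], [-1.29, 1.29], [0.11, 2.56], [-1.05, 4.19], [0.11, 1.86], [-2.63, 2.63]. Speed limits (rad/s): [2.22, 2.22, 3.01, 3.01, 3.14, 3.14, 3.14].

## Interface

Orientations are given as a 3x3 rotation matrix whose columns are the frame's x, y, z axes.
In Python, from plant import get_state, grab_frame, calibration, finish_job, ctrl gives the robot as it stands.
- The arm moves only by the shell command python3 -m jog 'ROWS' [OPENING] [FORCE]. ROWS is JSON, a list of rows, each an object of numbers: "dx", "dy", "dz": the shift along the tool's x, y, z each as a share of 0.08 m, from -1 to 1; "wx", "wy", "wz": the turn, a rotation vector about the tool's x, y, z each as a share of pi rad, from -1 to 1. A call has 1 to 8 rows; each row shifts and turns the commanded pose from where the row before left it, along the tool's axes as they then stand; what a row does not reach is not made up. A row lasts 1/10 s, in which the tool goes at most 50 mm and 8.59 degrees, less where a joint would pass 70% of its speed; a pose out of reach is approached as far as the arm can. A call with a number of a shift or a turn outside -1 to 1 is refused whole. A call with a gripper value outside its range is refused whole. OPENING is the opening, from -1 (shut) to 1 (fully open), set as the call begins (- or left out, the last holds). The fingers move at their own pace and stop on an object; FORCE is the grip in N (left out, the last holds). Time passes only in rows, so rows that do not move let the fingers close. It gives the time, the measured TCP pose, the force and the opening at its end, in the units of the state.
- get_state(): the state, without advancing time (a new reading comes with each control period).
- grab_frame(name): name is "side" or "top" or "wrist"; returns (picture, depth): 480x640x3 uint8, red, green, blue; 480x640 float32, m along the optical axis (not along the pixel's ray), 0 where there is no reading.
- calibration(name): a dict with "fx", "fy", "cx", "cy" (pixels), "dist_coeffs" ([k1, k2, p1, p2, k3] as OpenCV has them; the pictures are not rectified), "world_from_camera" (4x4, takes a point from camera to world coordinates). Camera axes: x right, y up, looking along -z (the intrinsics and any distortion apply to the point x, -y, -z); pixel columns grow to the right and rows downward; lengths in m; the calibration is good to about 2 mm. A picture is of the moment at which its call begins: read the wrist's pose just before it. calibration takes no time and is no camera call; for the wrist camera it gives the pose at the moment of the call.
- finish_job(): hands the job in, once; it reports no verdict.
The state is a dict: "time_s": time; "joint_positions": joint angles; "joint_vel": joint speeds; "tau": joint torques, N m; "ee_pos": TCP position; "eef_rot": TCP orientation; "ft_force": force on the tool from outside, world axes, zero at the start; "ft_torque": the same for the moment, N m; "width": finger opening in m.
Only numpy, scipy, OpenCV 4.12 (cv2) and the standard library are available. Lean on these libraries where they do the work, as an engineer would, in place of code of your own. Each camera call takes 0.05 s, during which the arm holds its last target. There are 200 camera calls.

## Task

Three look-alike blue chocolate tins stand on the bakery counter: one is full, one half full, one empty, and only their weight tells. Hang the full one by its handle on the twin hook under the glass shelf, stand the empty one flat in the free half of the washing-up tray, and leave the half-full one upright where it stood (put it back there if you lifted it). Do not drop or tip the tins over, and leave the other things on the counter and the mug in the tray alone.

Things in the scene. Friction and masses are not known exactly. Their poses are not given: they have to be found in the camera images.
- tin_a: blue lidded tin, white label, rigid carrying handle; three look alike. Body 80 (x) x 130 (y) x 85 (z) mm; above it a brass bar, 10 mm thick, along y at height 155 mm, on two 8 mm steel uprights at y = +-55 mm (65 mm free under the bar). Origin: centre of the underside, z up. Any tin may be empty (0.20-0.24 kg all up), half full (0.41-0.47 kg) or full (0.63-0.73 kg)
- tin_b: blue lidded tin, white label, rigid carrying handle; three look alike. Body 80 (x) x 130 (y) x 85 (z) mm; above it a brass bar, 10 mm thick, along y at height 155 mm, on two 8 mm steel uprights at y = +-55 mm (65 mm free under the bar). Origin: centre of the underside, z up. Any tin may be empty (0.20-0.24 kg all up), half full (0.41-0.47 kg) or full (0.63-0.73 kg)
- tin_c: blue lidded tin, white label, rigid carrying handle; three look alike. Body 80 (x) x 130 (y) x 85 (z) mm; above it a brass bar, 10 mm thick, along y at height 155 mm, on two 8 mm steel uprights at y = +-55 mm (65 mm free under the bar). Origin: centre of the underside, z up. Any tin may be empty (0.20-0.24 kg all up), half full (0.41-0.47 kg) or full (0.63-0.73 kg)
- tin_a_bar (a point): middle of the grip bar of tin_a (on the bar's axis), 155 mm above the underside; axes as the tin's
- tin_b_bar (a point): middle of the grip bar of tin_b (on the bar's axis), 155 mm above the underside; axes as the tin's
- tin_c_bar (a point): middle of the grip bar of tin_c (on the bar's axis), 155 mm above the underside; axes as the tin's
- rack: fixed countertop rack whose own -x faces the robot. Origin on the counter under its middle, z up. Two brass uprights (20 mm square) at x = 0, y = +-150 mm carry a glass shelf and, under it, a rail with a twin hook pointing to -x. On the shelf lie pastries. At the foot of each upright a 30 mm wide, 12 mm high brass foot spans x = -60..100 mm
- hook_seat (a point): resting place of the middle of a hung bar (rack x = -100, y = 0, z = 235 mm; bar along y; axes as rack's). Two 8 mm dark steel prongs at y = +-30 mm run from the rail (x = 0, z 226-250) to a level seat, top z = 230 mm, x = -85..-115, then turn up to tips at x = -141, top z = 252 mm. Fingers fit between the prongs
- shelf_edge (a point): middle of the glass shelf's lower front edge (rack x = -80, z = 370 mm); shelf 10 mm thick, rack y +-170 mm, back to x = +105. It leaves no room for an upright gripper over the hook seat: lean the tool back towards the robot by 25 to 45 degrees
- tray: fixed shallow steel washing-up tray, 190 (x) x 310 (y) x 14 (z) mm outside, 5 mm floor and walls. Origin: centre of the underside. A mug stands in its +y half, the -y half is free (a tin fits there with its length along the tray's y, centred about y = -70 mm)
- mug: white cup, 72 mm wide, 85 mm tall, in the tray; bystander. Origin: centre of underside
- price_frame: small gold price frame, 24 x 62 x 86 mm, standing; bystander. Origin: centre of underside
- canele: dark brown fluted cake, 56 mm wide, 58 mm tall; bystander. Origin: centre of underside
- brioche: golden brioche with a round head, 72 mm wide, 79 mm tall; bystander. Origin: centre of underside
- syrup: amber syrup bottle, 66 mm wide, 220 mm tall; bystander. Origin: centre of underside
- jam: red jam jar with brass cap, 72 mm wide, 90 mm tall; bystander. Origin: centre of underside

How it is judged:
At the end, for the whole second after the job is handed in: Full tin hangs on the hook (bar within 30 mm of the seat, over 5.4 N on the hook, within 0.2 rad of upright); empty tin stands in the tray (1 to 3.2 N on it, within 130 mm of its centre, upright to 0.1 rad); half-full tin upright within 50 mm of its start; all still (faint sway ok) (((distance between tin_a_bar and hook_seat below 0.03 m and contact force between rack and tin_a above 5.4 N and angle between tin_a's own z axis and vertical below 0.2 rad and contact force between tray and tin_b between 1 and 3.2 N and angle between each of tin_b, tin_c's own z axis and vertical below 0.1 rad and height (world z) of tin_b below 0.015 m and horizontal distance between tin_b and tray below 0.13 m and distance of tin_c from where it was at the start of the episode below 0.05 m and linear speed of tin_a below 0.15 m/s and linear speed of each of tin_b, tin_c below 0.05 m/s) or (distance between tin_a_bar and hook_seat below 0.03 m and contact force between rack and tin_a above 5.4 N and angle between tin_a's own z axis and vertical below 0.2 rad and contact force between tray and tin_c between 1 and 3.2 N and angle between each of tin_c, tin_b's own z axis and vertical below 0.1 rad and height (world z) of tin_c below 0.015 m and horizontal distance between tin_c and tray below 0.13 m and distance of tin_b from where it was at the start of the episode below 0.05 m and linear speed of tin_a below 0.15 m/s and linear speed of each of tin_c, tin_b below 0.05 m/s) or (distance between tin_b_bar and hook_seat below 0.03 m and contact force between rack and tin_b above 5.4 N and angle between tin_b's own z axis and vertical below 0.2 rad and contact force between tray and tin_a between 1 and 3.2 N and angle between each of tin_a, tin_c's own z axis and vertical below 0.1 rad and height (world z) of tin_a below 0.015 m and horizontal distance between tin_a and tray below 0.13 m and distance of tin_c from where it was at the start of the episode below 0.05 m and linear speed of tin_b below 0.15 m/s and linear speed of each of tin_a, tin_c below 0.05 m/s) or (distance between tin_b_bar and hook_seat below 0.03 m and contact force between rack and tin_b above 5.4 N and angle between tin_b's own z axis and vertical below 0.2 rad and contact force between tray and tin_c between 1 and 3.2 N and angle between each of tin_c, tin_a's own z axis and vertical below 0.1 rad and height (world z) of tin_c below 0.015 m and horizontal distance between tin_c and tray below 0.13 m and distance of tin_a from where it was at the start of the episode below 0.05 m and linear speed of tin_b below 0.15 m/s and linear speed of each of tin_c, tin_a below 0.05 m/s) or (distance between tin_c_bar and hook_seat below 0.03 m and contact force between rack and tin_c above 5.4 N and angle between tin_c's own z axis and vertical below 0.2 rad and contact force between tray and tin_a between 1 and 3.2 N and angle between each of tin_a, tin_b's own z axis and vertical below 0.1 rad and height (world z) of tin_a below 0.015 m and horizontal distance between tin_a and tray below 0.13 m and distance of tin_b from where it was at the start of the episode below 0.05 m and linear speed of tin_c below 0.15 m/s and linear speed of each of tin_a, tin_b below 0.05 m/s) or (distance between tin_c_bar and hook_seat below 0.03 m and contact force between rack and tin_c above 5.4 N and angle between tin_c's own z axis and vertical below 0.2 rad and contact force between tray and tin_b between 1 and 3.2 N and angle between each of tin_b, tin_a's own z axis and vertical below 0.1 rad and height (world z) of tin_b below 0.015 m and horizontal distance between tin_b and tray below 0.13 m and distance of tin_a from where it was at the start of the episode below 0.05 m and linear speed of tin_c below 0.15 m/s and linear speed of each of tin_b, tin_a below 0.05 m/s))); the robot touches nothing.
It fails at once if a bystander is moved by more than 30 mm or knocked over (distance of any of price_frame, canele, brioche, syrup, jam, mug from where it was at the start of the episode above 0.03 m or angle between any of price_frame, canele, brioche, syrup, jam, mug's own z axis and vertical above 0.5 rad).
It fails at once if a tin is tipped over (more than 0.9 rad from upright) (angle between any of tin_a, tin_b, tin_c's own z axis and vertical above 0.9 rad).
It fails at once if a tin is dropped (falls free of the fingers at more than 1 m/s, about 50 mm) ((linear speed of tin_a above 1 m/s and contact force between the fingers and tin_a below 0.1 N) or (linear speed of tin_b above 1 m/s and contact force between the fingers and tin_b below 0.1 N) or (linear speed of tin_c above 1 m/s and contact force between the fingers and tin_c below 0.1 N)).
It also fails if it takes over 72 s, if anything falls off the work surface, if the arm or the gripper's body presses on something with over 40 N, if the wrist force passes 120 N, or if a joint passes its speed limit or range.

## Working session

There is one attempt and no reset: what is moved stays moved. The work goes in short steps, Python scripts to look and compute and a shell command to move; the robot and the scene stay as the last step left them, time stands still between calls to the robot, and variables do not carry over. Pictures are saved under pics/ and viewed, about 8 in all and at most 12, crops included, and the job is handed in when it is done.

```bash
mkdir -p pics; ls
cat > h.py <<'E'
import numpy as np, cv2
from plant import *
def grab(n,save=None):
    c=calibration(n); p,d=grab_frame(n)
    if save: cv2.imwrite(f'pics/{save}.png',p[...,::-1])
    np.savez(f'/tmp/{save or n}.npz',p=p,d=d,T=c['world_from_camera'],K=[c['fx'],c['fy'],c['cx'],c['cy']],dc=c['dist_coeffs'])
def load(s): return np.load(f'/tmp/{s}.npz')
def cloud(s):
    z=load(s);fx,fy,cx,cy=z['K'];K=np.array([[fx,0,cx],[0,fy,cy],[0,0,1]])
    v,u=np.mgrid[0:480,0:640]
    q=cv2.undistortPoints(np.stack([u,v],-1).reshape(-1,1,2).astype(float),K,z['dc']).reshape(480,640,2)
    d=z['d'];P=np.stack([q[...,0]*d,-q[...,1]*d,-d],-1)
    T=np.array(z['T']);W=P@T[:3,:3].T+T[:3,3];W[d==0]=np.nan
    return z['p'],W
E
python3 - <<'E'
from h import *
s=get_state();print({k:np.round(v,3).tolist() for k,v in s.items()},ctrl.grip_point_offset)
grab('side','side0');grab('top','top0')
for n in('side','top'): print(np.round(calibration(n)['world_from_camera'],3), calibration(n)['fx'])
E
```

```text
pics
{'time_s': 0.0, 'joint_positions': [1.096, 0.6, -0.003, 1.6, 0.002, 0.943, -0.08], 'joint_vel': [-0.0, -0.0, -0.001, -0.002, -0.001, 0.0, -0.0], 'tau': [-0.001, -76.506, 1.497, -25.236, -0.053, 0.017, 0.0], 'ee_pos': [0.281, -0.668, 0.218], 'eef_rot': [[0.387, -0.922, -0.001], [-0.922, -0.387, 0.001], [-0.002, 0.0, -1.0]], 'ft_force': [1.122, -0.616, -0.488], 'ft_torque': [-0.041, -0.009, 0.004], 'width': 0.093} -0.0188
[[-0.905  0.304 -0.296  0.056]
 [-0.424 -0.68   0.598  0.992]
 [-0.02   0.667  0.745  1.471]
 [ 0.     0.     0.     1.   ]] 582.7175718523038
[[-0.019  0.993 -0.12   0.418]
 [-1.    -0.021 -0.019  0.007]
 [-0.022  0.119  0.993  1.353]
 [ 0.     0.     0.     1.   ]] 497.7249941022354
```

View pics/side0.png

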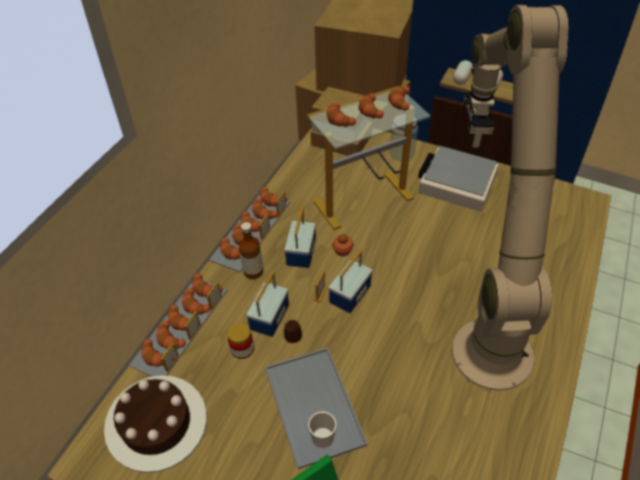

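View pics/top0.png

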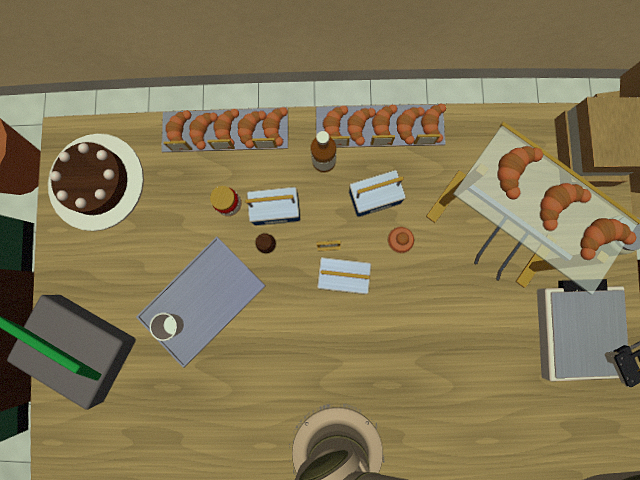

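Top view: the tins are at (273,205), (377,193) and (344,276), the tray at (201,302) with the mug at (163,326), and the hook prongs at about (487,245) and (508,263). The side view agrees. Next I'll get metric positions from both depth clouds.

```bash
cat > m.py <<'E'
from h import *
def rect(P):
    (c,s,a)=cv2.minAreaRect((P[:,:2]*1000).astype(np.float32)); return np.round(c,0),np.round(s,0),round(a,1)
for n in('top0','side0'):
    p,W=cloud(n);hsv=cv2.cvtColor(p,cv2.COLOR_RGB2HSV)
    print(n)
    x,y,z=W[...,0],W[...,1],W[...,2]
    reg=(x>.3)&(x<.95)&(y>-.25)&(y<.35)
    for nm,m in (('lid',reg&(abs(z-.085)<.012)),('bar',reg&(abs(z-.158)<.012)),('low',reg&(z>.02)&(z<.25))):
        k,l,st,c=cv2.connectedComponentsWithStats(m.astype(np.uint8))
        for i in range(1,k):
            if st[i,4]<25: continue
            P=W[l==i]; print(nm,np.round(c[i]),st[i,4],*rect(P),'z',np.round(np.percentile(P[:,2],[5,50,95]),3))
    m=(z>.008)&(z<.02)&(x>.2)&(x<.7)&(y>.1)
    k,l,st,c=cv2.connectedComponentsWithStats(m.astype(np.uint8))
    for i in range(1,k):
        if st[i,4]>50: P=W[l==i];print('tray rim',st[i,4],*rect(P))
    m=(x>.3)&(y<-.25)&(z>.34)&(z<.40)
    P=W[m];print('shelf',len(P),*rect(P))
E
python3 m.py
python3 - <<'E'
from h import *
for n,b in(('top0',(420,90,640,310)),('side0',(290,70,450,230))):
    p=load(n)['p'];x0,y0,x1,y1=b
    cv2.imwrite(f'pics/{n}c.png',cv2.resize(p[y0:y1,x0:x1],(600,600),interpolation=cv2.INTER_CUBIC)[...,::-1])
E
```

```text
top0
lid [383. 136.] 70 [ 829. -140.] [59.  9.] 89.0 z [0.074 0.078 0.083]
lid [420. 135.] 25 [ 830. -240.] [ 9. 20.] 6.6 z [0.074 0.079 0.081]
lid [340. 137.] 55 [829. -24.] [48.  9.] 88.6 z [0.074 0.079 0.085]
lid [219. 140.] 66 [830. 299.] [59.  9.] 88.1 z [0.075 0.079 0.082]
lid [263. 139.] 70 [829. 178.] [59.  9.] 88.1 z [0.075 0.078 0.082]
lid [323. 163.] 56 [762.  19.] [23. 63.] 2.2 z [0.075 0.085 0.096]
lid [377. 192.] 1331 [ 680. -119.] [ 81. 132.] 16.4 z [0.081 0.086 0.09 ]
lid [222. 198.] 475 [672. 285.] [62. 61.] 44.2 z [0.085 0.091 0.095]
lid [273. 205.] 1288 [651. 154.] [ 81. 128.] 4.8 z [0.081 0.086 0.09 ]
lid [402. 238.] 78 [ 556. -180.] [24. 26.] 60.7 z [0.073 0.077 0.081]
lid [328. 243.] 87 [548.  13.] [ 9. 59.] 2.5 z [0.078 0.085 0.09 ]
lid [343. 275.] 1351 [464. -27.] [130.  78.] 82.3 z [0.081 0.086 0.09 ]
bar [323. 149.] 225 [780.  19.] [48. 55.] 2.0 z [0.147 0.155 0.166]
bar [379. 185.] 197 [ 680. -119.] [ 10. 118.] 16.0 z [0.155 0.159 0.164]
bar [269. 199.] 191 [651. 154.] [ 10. 116.] 4.2 z [0.155 0.159 0.163]
bar [344. 274.] 200 [463. -27.] [118.  11.] 83.4 z 
[... 2155 characters left out ...]
0.156]
low [342. 244.] 332 [ 556. -172.] [67. 64.] 34.7 z [0.028 0.049 0.076]
low [350. 283.] 1452 [465. -23.] [138.  84.] 83.5 z [0.029 0.083 0.157]
low [268. 306.] 1514 [652. 158.] [ 81. 136.] 6.2 z [0.03  0.082 0.157]
low [319. 284.] 175 [550.  14.] [11. 68.] 2.6 z [0.023 0.061 0.088]
low [192. 306.] 1581 [874. 235.] [116. 228.] 1.8 z [0.028 0.045 0.075]
low [292. 329.] 275 [557. 190.] [47. 51.] 63.0 z [0.025 0.051 0.059]
low [240. 340.] 701 [669. 292.] [70. 70.] 15.1 z [0.027 0.081 0.094]
tray rim 77 [632. 207.] [94. 47.] 45.5
tray rim 51 [550. 199.] [51. 30.] 32.4
tray rim 832 [406. 363.] [191. 316.] 44.3
tray rim 111 [350. 425.] [47. 26.] 26.9
shelf 5648 [ 844. -821.] [1086. 1145.] 0.3
```

View pics/top0c.png

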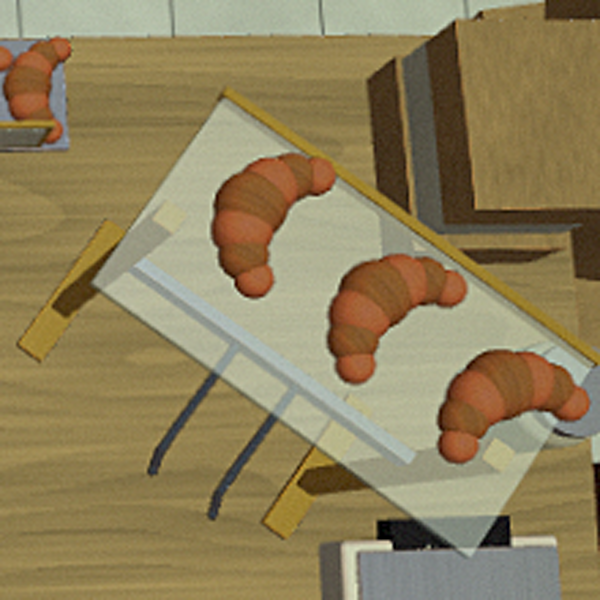

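View pics/side0c.png

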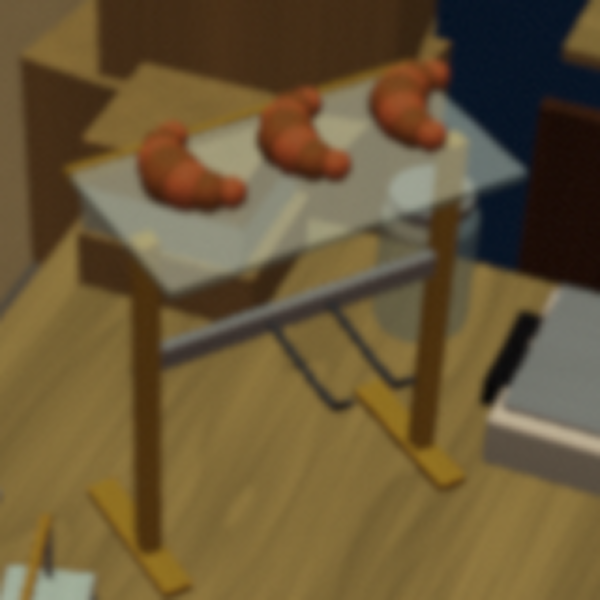

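The top crop shows prong tips at (476,262) and (498,279), the rail beneath the shelf, and feet on each side. The side crop shows prong tips at (382,177) and (398,172). I'll fit the rack pose now.

```bash
cat > tri.py <<'E'
from h import *
def ray(s,uv):
    z=load(s);fx,fy,cx,cy=z['K'];K=np.array([[fx,0,cx],[0,fy,cy],[0,0,1]])
    q=cv2.undistortPoints(np.array([[uv]],float),K,z['dc'])[0,0];T=np.array(z['T'])
    d=T[:3,:3]@[q[0],-q[1],-1];return T[:3,3],d/np.linalg.norm(d)
def tri(*obs):
    A=np.zeros((3,3));b=np.zeros(3)
    for s,uv in obs:
        o,d=ray(s,uv);M=np.eye(3)-np.outer(d,d);A+=M;b+=M@o
    X=np.linalg.solve(A,b);r=[np.linalg.norm(np.cross(X-ray(s,uv)[0],ray(s,uv)[1])) for s,uv in obs]
    return np.round(X,4),np.round(r,4)
E
python3 - <<'E'
from tri import *
print('tipL',tri(('top0',(476.1,262.3)),('side0',(382,177.5))),'tipR',tri(('top0',(498.1,278.9)),('side0',(398,171.9))))
print('shelf front',[tri(('top0',(420+a/2.727,90+b/2.727)),('side0',(290+c/3.75,70+d/3.75)))for a,b,c,d in((93,285,172,295),(470,555,525,172))])
for n in('top0','side0'):
    p,W=cloud(n);x,y,z=W[...,0],W[...,1],W[...,2]
    for nm,m in(('prong',(x>.4)&(x<.6)&(y>-.55)&(y<-.25)&(z>.215)&(z<.27)),('feet',(x>.35)&(x<.75)&(y>-.65)&(y<-.2)&(z>.007)&(z<.018))):
        k,l,st,c=cv2.connectedComponentsWithStats(m.astype(np.uint8))
        for i in range(1,k):
            if st[i,4]>15:
                P=W[l==i];r=cv2.minAreaRect((P[:,:2]*1000).astype(np.float32));print(n,nm,st[i,4],np.round(c[i]),np.round(r[0]),np.round(r[1]),round(r[2],1),np.round(np.percentile(P[:,2],[2,50,98]),3))
    P=W[(x>.35)&(x<.8)&(y>-.65)&(y<-.2)&(z>.362)&(z<.388)];r=cv2.minAreaRect((P[:,:2]*1000).astype(np.float32));print('shelf',len(P),r, P[:,2].mean())
E
```

```text
tipL (array([ 0.4828, -0.3194,  0.2414]), array([0.0024, 0.0024])) tipR (array([ 0.4455, -0.3673,  0.24  ]), array([0.0034, 0.0034]))
shelf front [(array([ 0.6108, -0.2455,  0.3699]), array([0.0002, 0.0002])), (array([ 0.4052, -0.5147,  0.3717]), array([0., 0.]))]
top0 prong 152 [485. 245.] [ 518. -346.] [ 10. 101.] 51.7 [0.227 0.233 0.252]
top0 prong 162 [507. 261.] [ 482. -392.] [  8. 104.] 52.4 [0.226 0.233 0.253]
top0 feet 401 [444. 198.] [ 677. -317.] [ 33. 161.] 52.0 [0.008 0.012 0.018]
top0 feet 285 [527. 272.] [ 468. -533.] [32. 94.] 53.0 [0.008 0.013 0.017]
top0 feet 44 [538. 303.] [ 384. -551.] [ 5. 67.] 89.1 [0.008 0.012 0.018]
shelf 11428 ((580.3861694335938, -431.97259521484375), (346.9007873535156, 188.7362823486328), 52.297874450683594) 0.3809691319290226
side0 prong 613 [384. 151.] [ 487. -425.] [223. 154.] 55.1 [0.221 0.24  0.261]
side0 feet 193 [399. 186.] [ 497. -549.] [ 37. 166.] 53.3 [0.007 0.012 0.018]
side0 feet 24 [429. 194.] [ 375. -547.] [19. 47.] 74.2 [0.008 0.013 0.018]
side0 feet 213 [326. 213.] [ 678. -312.] [ 37. 166.] 53.4 [0.007 0.012 0.018]
shelf 2958 ((580.7230224609375, -428.44677734375), (345.6267395019531, 197.8671875), 52.33708953857422) 0.37959633714162666
```

Rack fit: origin (0.570, -0.422), x axis at -37.6°, seat about (0.491, -0.361, 0.235). The feet, prongs and shelf agree within 2-3 mm. I'll weigh the far-right tin first, with a leaned grasp.

```bash
cat > go.py <<'E'
import sys
from h import *
from scipy.spatial.transform import Rotation as Ro
def pose(bar,ang,lean):  # bar middle (m), bar angle deg, lean deg -> TCP pos,R
    a=np.radians(ang);L=np.radians(lean);b=np.array([np.cos(a),np.sin(a),0]);h=np.array([b[1],-b[0],0])
    z=np.sin(L)*h-[0,0,np.cos(L)];y=-b;x=np.cross(y,z);R=np.stack([x,y,z],1)
    return np.array(bar)-ctrl.grip_point_offset*z,R
def go(wps,ang,lean):  # rotation first, then the legs, all in jog units
    s=get_state();R0=np.array(s['eef_rot']);p=np.array(s['ee_pos'])
    print('t',round(s['time_s'],2),'pos',np.round(p,4),'F',np.round(s['ft_force'],2),'w',round(s['width'],4),'q',np.round(s['joint_positions'],2))
    _,R=pose([0,0,0],ang,lean);rv=Ro.from_matrix(R0.T@R).as_rotvec();n=np.degrees(np.linalg.norm(rv))/8.4
    print('turn total',np.round(rv/np.pi,4),'rows>=',round(n,1))
    for w in wps:
        pt,_=pose(w,ang,lean);u=R.T@(pt-p)/.08;print('leg',np.round(u,3),'rows>=',round(np.linalg.norm(u)/.6,1));p=pt
if __name__=='__main__':
    a=eval(sys.argv[1]);go(*a)
E
python3 -m jog '[{"dz":-0.5},{"dz":-0.6},{"dz":-0.6},{"dz":-0.6},{"dz":-0.6},{"dz":-0.6},{"dz":-0.3}]' 1
python3 go.py "([(.680,-.118,.48),(.680,-.118,.32),(.680,-.118,.155)],106.2,42)"
```

```text
t 0.1 pos [ 0.2807 -0.668   0.2179] F [0.21 0.11 0.48] w 0.0928 q [ 1.1   0.6  -0.    1.6   0.    0.94 -0.08]
turn total [ 0.169   0.1903 -0.441 ] rows>= 10.9
leg [ 7.18  -5.209  2.291] rows>= 15.3
leg [-1.338  0.     1.486] rows>= 3.3
leg [-1.38   0.     1.533] rows>= 3.4invalid input at $[0]: expected keys dx, dy, dz, wx, wy, wz
```

```bash
python3 -m jog '[{"dx":0,"dy":0,"dz":-0.5,"wx":0,"wy":0,"wz":0},{"dx":0,"dy":0,"dz":-0.6,"wx":0,"wy":0,"wz":0},{"dx":0,"dy":0,"dz":-0.6,"wx":0,"wy":0,"wz":0},{"dx":0,"dy":0,"dz":-0.6,"wx":0,"wy":0,"wz":0},{"dx":0,"dy":0,"dz":-0.6,"wx":0,"wy":0,"wz":0},{"dx":0,"dy":0,"dz":-0.6,"wx":0,"wy":0,"wz":0},{"dx":0,"dy":0,"dz":-0.4,"wx":0,"wy":0,"wz":0},{"dx":0,"dy":0,"dz":0,"wx":0,"wy":0,"wz":0}]' 1
python3 go.py "([(.680,-.118,.48),(.680,-.118,.32),(.680,-.118,.155)],106.2,42)"
```

```text
time_s: 0.9
ee_pos: [0.2811, -0.6691, 0.5359]
eef_rot: [[0.387, -0.922, 0.003], [-0.922, -0.387, -0.007], [0.008, -0.0, -1.0]]
ft_force: [0.9, 0.3, 0.0]
width: 0.0933
t 0.9 pos [ 0.2811 -0.6691  0.5359] F [0.9  0.3  0.02] w 0.0933 q [ 1.08  0.45  0.02  1.11 -0.01  1.58 -0.07]
turn total [ 0.1707  0.1879 -0.4402] rows>= 10.9
leg [ 4.519 -5.224  5.244] rows>= 14.5
leg [-1.338  0.     1.486] rows>= 3.3
leg [-1.38   0.     1.533] rows>= 3.4
```

```bash
R='' ; python3 -m jog '[{"dx":0,"dy":0,"dz":0,"wx":0.0142,"wy":0.0157,"wz":-0.0367},{"dx":0,"dy":0,"dz":0,"wx":0.0142,"wy":0.0157,"wz":-0.0367},{"dx":0,"dy":0,"dz":0,"wx":0.0142,"wy":0.0157,"wz":-0.0367},{"dx":0,"dy":0,"dz":0,"wx":0.0142,"wy":0.0157,"wz":-0.0367},{"dx":0,"dy":0,"dz":0,"wx":0.0142,"wy":0.0157,"wz":-0.0367},{"dx":0,"dy":0,"dz":0,"wx":0.0142,"wy":0.0157,"wz":-0.0367}]' >/dev/null
python3 -m jog '[{"dx":0,"dy":0,"dz":0,"wx":0.0142,"wy":0.0157,"wz":-0.0367},{"dx":0,"dy":0,"dz":0,"wx":0.0142,"wy":0.0157,"wz":-0.0367},{"dx":0,"dy":0,"dz":0,"wx":0.0142,"wy":0.0157,"wz":-0.0367},{"dx":0,"dy":0,"dz":0,"wx":0.0142,"wy":0.0157,"wz":-0.0367},{"dx":0,"dy":0,"dz":0,"wx":0.0142,"wy":0.0157,"wz":-0.0367},{"dx":0,"dy":0,"dz":0,"wx":0.0142,"wy":0.0157,"wz":-0.0367}]' 
python3 -m jog '[{"dx":0.28,"dy":-0.33,"dz":0.33,"wx":0,"wy":0,"wz":0},{"dx":0.28,"dy":-0.33,"dz":0.33,"wx":0,"wy":0,"wz":0},{"dx":0.28,"dy":-0.33,"dz":0.33,"wx":0,"wy":0,"wz":0},{"dx":0.28,"dy":-0.33,"dz":0.33,"wx":0,"wy":0,"wz":0},{"dx":0.28,"dy":-0.33,"dz":0.33,"wx":0,"wy":0,"wz":0},{"dx":0.28,"dy":-0.33,"dz":0.33,"wx":0,"wy":0,"wz":0},{"dx":0.28,"dy":-0.33,"dz":0.33,"wx":0,"wy":0,"wz":0},{"dx":0.28,"dy":-0.33,"dz":0.33,"wx":0,"wy":0,"wz":0}]' 
python3 -m jog '[{"dx":0.28,"dy":-0.33,"dz":0.33,"wx":0,"wy":0,"wz":0},{"dx":0.28,"dy":-0.33,"dz":0.33,"wx":0,"wy":0,"wz":0},{"dx":0.28,"dy":-0.33,"dz":0.33,"wx":0,"wy":0,"wz":0},{"dx":0.28,"dy":-0.33,"dz":0.33,"wx":0,"wy":0,"wz":0},{"dx":0.28,"dy":-0.33,"dz":0.33,"wx":0,"wy":0,"wz":0},{"dx":0.28,"dy":-0.33,"dz":0.33,"wx":0,"wy":0,"wz":0},{"dx":0,"dy":0,"dz":0,"wx":0,"wy":0,"wz":0}]' 
python3 go.py "([(.680,-.118,.30),(.680,-.118,.155)],106.2,42)"
```

```text
time_s: 2.1
ee_pos: [0.2802, -0.6682, 0.5295]
eef_rot: [[0.713, 0.283, 0.642], [0.207, -0.959, 0.193], [0.67, -0.005, -0.742]]
ft_force: [-0.0, -0.3, -1.0]
width: 0.0928
time_s: 2.9
ee_pos: [0.4857, -0.3869, 0.4931]
eef_rot: [[0.716, 0.279, 0.64], [0.203, -0.96, 0.191], [0.668, -0.007, -0.744]]
ft_force: [1.4, 0.2, 0.8]
width: 0.0928
time_s: 3.6
ee_pos: [0.6402, -0.1712, 0.4664]
eef_rot: [[0.714, 0.289, 0.638], [0.21, -0.957, 0.198], [0.668, -0.008, -0.744]]
ft_force: [0.3, 1.1, 0.4]
width: 0.0927
t 3.6 pos [ 0.6402 -0.1712  0.4664] F [0.3  1.1  0.38] w 0.0927 q [ 0.98  0.2  -0.7   1.88 -0.55  0.56  1.01]
turn total [-0.004   0.0005  0.0007] rows>= 0.1
leg [-0.899 -0.5    2.224] rows>= 4.1
leg [-1.213  0.     1.347] rows>= 3.0
```

```bash
python3 -m jog '[{"dx":-0.18,"dy":-0.1,"dz":0.44,"wx":0,"wy":0,"wz":0},{"dx":-0.18,"dy":-0.1,"dz":0.44,"wx":0,"wy":0,"wz":0},{"dx":-0.18,"dy":-0.1,"dz":0.44,"wx":0,"wy":0,"wz":0},{"dx":-0.18,"dy":-0.1,"dz":0.44,"wx":0,"wy":0,"wz":0},{"dx":-0.18,"dy":-0.1,"dz":0.44,"wx":0,"wy":0,"wz":0},{"dx":0,"dy":0,"dz":0,"wx":0,"wy":0,"wz":0},{"dx":0,"dy":0,"dz":0,"wx":0,"wy":0,"wz":0}]'
python3 - <<'E'
from h import *
grab('wrist','w1');p,W=cloud('w1');x,y,z=W[...,0],W[...,1],W[...,2]
for lo,hi in((.145,.175),(.078,.095)):
    m=(z>lo)&(z<hi)&(abs(x-.68)<.11)&(abs(y+.118)<.11)
    P=W[m]; print(m.sum()); 
    if m.sum()>20: print(cv2.minAreaRect((P[:,:2]*1000).astype(np.float32)),np.percentile(P[:,2],[5,50,95]))
E
python3 go.py "([(.680,-.118,.30),(.680,-.118,.155)],106.2,42)"
```

```text
time_s: 4.3
ee_pos: [0.6842, -0.1261, 0.3088]
eef_rot: [[0.712, 0.283, 0.642], [0.202, -0.959, 0.198], [0.672, -0.011, -0.74]]
ft_force: [0.5, -0.8, -0.5]
width: 0.0929
1554
((680.8499145507812, -116.51947784423828), (10.537636756896973, 116.54103088378906), 16.03970718383789) [0.15412742 0.15855029 0.1602224 ]
8603
((723.2080078125, -100.35057830810547), (183.49063110351562, 134.8858642578125), 22.64900779724121) [0.08267427 0.08476931 0.0862206 ]
t 4.35 pos [ 0.6845 -0.1265  0.3097] F [0.28 0.34 0.65] w 0.0932 q [ 0.79  0.4  -0.68  2.06 -0.76  0.14  1.24]
turn total [-0.0031 -0.0016 -0.0012] rows>= 0.1
leg [-0.099 -0.118  0.309] rows>= 0.6
leg [-1.213  0.     1.347] rows>= 3.0
```

View pics/w1.png

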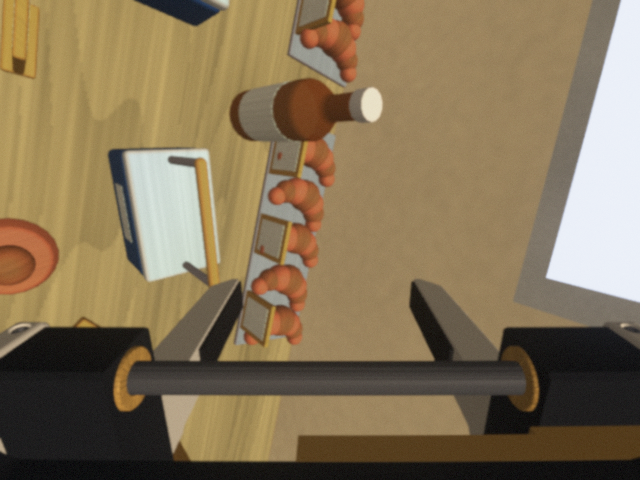

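The wrist view shows the bar at (207,220), measured at (0.681, -0.1165, 0.155) and 106°, so it agrees. Joint 6 is already close to its limit at this lean. I'll identify a quick kinematic model to plan the lean angles.

```bash
cat > kin.py <<'E'
from h import *
from scipy.spatial.transform import Rotation as Ro
from scipy.optimize import least_squares
import itertools
D=[([1.096,.599,-.003,1.599,.002,.943,-.08],[.281,-.668,.219],None),
([1.08,.45,.02,1.11,-.01,1.58,-.07],[.2811,-.6691,.5359],None),
([.98,.2,-.7,1.88,-.55,.56,1.01],[.6402,-.1712,.4664],[[.714,.289,.638],[.21,-.957,.198],[.668,-.008,-.744]])]
def fk(q,P,s):
    h,L1,L2,d=P[:4]; R=lambda a,v:Ro.from_rotvec(np.array(a)*v).as_matrix()
    Z=[0,0,1];Y=[0,1,0];T=R(Z,s[0]*q[0]);p=np.array([0,0,h])
    T=T@R(Y,q[1])@R(Z,s[1]*q[2]);p=p+T@[0,0,L1]
    T=T@R(Y,q[3])@R(Z,s[2]*q[4]);p=p+T@[0,0,L2]
    T=T@R(Y,q[5]);p=p+T@[0,0,d];T=T@R(Z,s[3]*q[6]+P[4]);return p,T
if __name__=='__main__':
    st=get_state();D.append((st['joint_positions'],st['ee_pos'],np.array(st['eef_rot'])))
    best=None
    for s in itertools.product((1,-1),repeat=4):
      for o in (0,1.57,3.14,-1.57):
        def f(P):
            r=[]
            for q,p,R in D:
                a,T=fk(q,P,s);r+=list(a-p)
                if R is not None:r+=list((.2*(T-np.array(R))).ravel())
            return np.array(r)
        o_=least_squares(f,[.3,.65,.44,.36,o])
        if best is None or o_.cost<best[0]: best=(o_.cost,s,o_.x,np.abs(o_.fun).max())
    print(best); np.savez('/tmp/kin.npz',s=best[1],P=best[2])
E
python3 kin.py
```

```text
(np.float64(0.004259425919746766), (-1, -1, -1, -1), array([0.17864487, 0.70052367, 0.42552228, 0.28460891, 3.14157177]), np.float64(0.058298501883826626))
```

```bash
python3 - <<'E'
import re
t=open('kin.py').read()
t=t.replace("h,L1,L2,d=P[:4];","h,L1,L2,d=P[:4];a0,a1,a2,a3=P[5:9];")
t=t.replace("p=np.array([0,0,h])","p=np.array([0,0,h])+T@[a0,0,0]")
t=t.replace("T@[0,0,L1]","T@[a1,0,L1]").replace("T@[0,0,L2]","T@[a2,0,L2]").replace("T@[0,0,d]","T@[a3,0,d]")
t=t.replace("r=[]","r=list(.02*np.array(P[5:9]))").replace(",o])",",o,0,0,0,0])")
open('kin.py','w').write(t)
E
python3 kin.py
```

```text
(np.float64(0.0035425782553637187), (-1, -1, -1, -1), array([ 2.52287628e-01,  5.89240407e-01,  4.16218615e-01,  2.72580213e-01,
        3.14157177e+00,  1.05192018e-03,  2.32674887e-02, -2.51287697e-02,
       -2.54540258e-02]), np.float64(0.05397785256952625))
```

```bash
sed -i 's/T=R(Z,s\[0\]\*q\[0\])/T=R(Z,s[0]*q[0]+P[9])/; s/,o,0,0,0,0\])/,o,0,0,0,0,b])/; s/^      for o in (0,1.57,3.14,-1.57):/      for o,b in itertools.product((0,1.57,3.14,-1.57),(0,-2.27)):/' kin.py; python3 kin.py
python3 - <<'E'
from kin import *
k=np.load('/tmp/kin.npz');s=get_state()
for q,p,R in D+[(s['joint_positions'],s['ee_pos'],s['eef_rot'])]:
    a,T=fk(q,k['P'],k['s']);print(a-p, None if R is None else np.round(T-np.array(R),2).tolist())
E
```

```text
(np.float64(0.00021551936546053814), (-1, -1, -1, -1), array([ 2.27851443e-01,  6.77159335e-01,  4.42192872e-01,  2.97087451e-01,
       -3.19763113e+00, -1.34260063e-02,  1.92850401e-02,  9.99234246e-04,
        1.62152343e-02, -7.55518008e-02]), np.float64(0.00982519667806487))
[ 0.00233481 -0.00010466 -0.0001764 ] None
[4.33535079e-03 2.74642345e-03 6.32582033e-06] None
[ 0.00067221 -0.00041797 -0.00037246] [[-0.0, -0.03, 0.02], [-0.0, -0.01, -0.05], [0.0, 0.04, 0.0]]
[-0.00077607  0.00056059  0.00054253] [[0.0, -0.03, 0.01], [0.0, -0.01, -0.05], [-0.0, 0.04, -0.0]]
```

```bash
cat > ik.py <<'E'
from kin import *
from go import pose
k=np.load('/tmp/kin.npz');P,S=k['P'],k['s']
lo=np.array([-2.57,-.35,-1.29,.11,-1.05,.11,-2.63]);hi=np.array([2.57,1.97,1.29,2.56,4.19,1.86,2.63])
rng=np.random.default_rng(0)
def ik(bar,ang,lean,seeds=(),n=12):
    p,R=pose(bar,ang,lean);sol=[]
    for q0 in list(seeds)+[rng.uniform(lo,hi) for _ in range(n)]:
        f=lambda q:(lambda a,T:np.r_[(a-p)*5,(T-R).ravel()])(*fk(q,P,S))
        o=least_squares(f,np.clip(q0,lo+.01,hi-.01),bounds=(lo,hi),max_nfev=60)
        if o.cost<1e-5: sol.append(o.x)
    return sol
if __name__=='__main__':
    q=get_state()['joint_positions']
    for nm,b,a in(('hook',(.491,-.361,.235),52.4),('prehook',(.455,-.333,.28),52.4),('right',(.681,-.117,.155),106.1),('left',(.652,.156,.155),95.3),('near',(.464,-.026,.155),82.7),('near+',(.464,-.026,.3),82.7),('tray',(.454,.312,.16),134)):
        for L in(0,15,25,38,44):
            s=ik(b,a,L,[q]); 
            print(nm,L,len(s),*(np.round(x,2).tolist() for x in sorted(s,key=lambda x:abs(x-q).max())[:2]))
E
python3 ik.py
```

```text
hook 0 9 [0.18, 0.52, 0.57, 1.88, -0.37, 0.85, 0.3] [0.52, 0.47, 0.05, 1.88, -0.03, 0.8, -0.04]
hook 15 8 [0.38, 0.41, 0.25, 2.04, -0.23, 0.46, 0.15] [0.38, 0.41, 0.25, 2.04, -0.23, 0.46, 0.15]
hook 25 9 [0.4, 0.37, 0.22, 2.15, -0.42, 0.21, 0.35] [0.38, 0.37, 0.24, 2.15, -0.45, 0.21, 0.38]
hook 38 12 [1.34, 0.68, -1.28, 2.35, 1.88, 0.8, -1.92] [1.29, 0.6, -1.14, 2.35, 1.94, 0.68, -1.98]
hook 44 8 [1.06, 0.48, -0.75, 2.42, 2.43, 0.59, -2.49] [0.97, 0.45, -0.6, 2.43, 2.55, 0.54, -2.61]
prehook 0 10 [0.34, 0.38, 0.3, 1.93, -0.15, 0.85, 0.08] [0.5, 0.37, 0.08, 1.93, -0.04, 0.85, -0.04]
prehook 15 10 [0.6, 0.29, -0.06, 2.08, 0.06, 0.51, -0.14] [0.0, 0.36, 0.74, 2.09, -0.5, 0.57, 0.44]
prehook 25 11 [0.27, 0.27, 0.36, 2.19, -0.37, 0.28, 0.29] [0.22, 0.27, 0.43, 2.19, -0.45, 0.29, 0.37]
prehook 38 11 [1.34, 0.41, -1.1, 2.39, 1.87, 0.49, -1.97] [1.23, 0.35, -0.92, 2.39, 1.95, 0.4, -2.06]
prehook 44 6 [1.4, 0.52, -1.29, 2.46, 2.04, 0.73, -2.13] [1.2, 0.36, -0.89, 2.46, 2.32, 0.51, -2.42]
right 0 8 [0.12, 0.64, -0.04, 1.75, 0.03, 0.75, 0.36] [-0.04, 0.65, 0.21, 1.75, -0.19, 0.76, 0.57]
right 1
[... 1233 characters left out ...]
0.16, 0.4, 2.24, -0.1, 0.5, -0.02] [-0.32, 0.15, 0.32, 2.24, -0.07, 0.5, -0.06]
near+ 25 10 [-0.5, 0.12, 0.5, 2.34, -0.11, 0.26, -0.03] [-0.71, 0.14, 0.75, 2.34, -0.29, 0.27, 0.16]
near+ 38 12 [0.86, 0.17, -1.09, 2.54, 2.03, 0.32, -2.24] [0.76, 0.15, -0.96, 2.54, 2.11, 0.29, -2.31]
near+ 44 0
tray 0 9 [-0.44, 0.52, -0.35, 2.07, 0.31, 0.59, -0.22] [-0.73, 0.5, 0.07, 2.07, -0.06, 0.57, 0.18]
tray 15 9 [-0.53, 0.46, -0.17, 2.23, 0.16, 0.21, -0.04] [-0.58, 0.45, -0.1, 2.23, -0.02, 0.21, 0.14]
tray 25 9 [0.1, 0.73, -1.2, 2.39, 1.73, 0.67, -1.62] [0.04, 0.66, -1.08, 2.39, 1.76, 0.56, -1.66]
tray 38 10 [0.12, 0.85, -1.28, 2.54, 2.18, 0.9, -2.01] [0.1, 0.81, -1.21, 2.54, 2.24, 0.85, -2.07]
tray 44 0
```

```bash
cat > sim.py <<'E'
from ik import *
def step(q,p,R,lam=1e-4):
    for _ in range(15):
        a,T=fk(q,P,S);e=np.r_[p-a,Ro.from_matrix(R@T.T).as_rotvec()*.3]
        if np.linalg.norm(e)<2e-4:break
        J=np.zeros((6,7))
        for i in range(7):
            d=np.zeros(7);d[i]=1e-5;b,U=fk(q+d,P,S);J[:,i]=np.r_[(b-a),Ro.from_matrix(U@T.T).as_rotvec()*.3]/1e-5
        free=np.ones(7,bool)
        for _ in range(4):
            Jf=J*free;dq=Jf.T@np.linalg.solve(Jf@Jf.T+lam*np.eye(6),e)
            bad=((q+dq<lo)|(q+dq>hi))&free
            if not bad.any():break
            free&=~bad
        q=np.clip(q+dq,lo,hi)
    return q,np.linalg.norm(e)
def run(q,rows,p=None,R=None):
    a,T=fk(q,P,S);p=a if p is None else p;R=T if R is None else R
    worst=0
    for r in rows:
        r=np.array(r,float);p=p+R@r[:3]*.08;R=R@Ro.from_rotvec(r[3:]*np.pi).as_matrix();q,e=step(q,p,R);worst=max(worst,e)
    return q,p,R,worst
if __name__=='__main__':
    q=np.array([1.08,.45,.02,1.11,-.01,1.58,-.07])
    q,p,R,w=run(q,[(0,0,0,.0142,.0157,-.0367)]*12+[(.28,-.33,.33,0,0,0)]*14);print(np.round(q,2),w)
    q,p,R,w=run(q,[(-.18,-.1,.44,0,0,0)]*5,p,R);print(np.round(q,2),w,'meas [.79 .40 -.68 2.06 -.76 .14 1.24]')
E
python3 sim.py
```

```text
[ 0.95  0.22 -0.65  1.83 -0.56  0.62  1.01] 1.5921151461031077e-05
[ 0.8   0.46 -0.72  2.03 -0.59  0.14  1.08] 3.458035414678101e-06 meas [.79 .40 -.68 2.06 -.76 .14 1.24]
```

```bash
cat > plan.py <<'E'
from sim import *
s=get_state();q0=np.array(s['joint_positions'])
res=[]
for up in(0,.1,.2):
  for ax in('wx','wy','wz2'):
   for sg in(1,-1):
    for n in(4,7,10,14):
     for first in(0,1):
      a,T=fk(q0,P,S)
      def leg(d,R,n=5): return [tuple(R.T@np.array(d)/.08/n)+(0,0,0)]*n
      v={'wx':(.045,0,0),'wy':(0,.045,0),'wz2':(0,0,.045)}[ax]
      if first: # yaw first at height
        pass
      q,p,R,w=run(q0,leg((0,0,up),T)) if up else (q0,a,T,0)
      q,p,R,w2=run(q,[(0,0,0)+tuple(sg*c for c in v)]*n,p,R)
      q,p,R,w3=run(q,leg((0,0,-up-(.05 if first else 0)),R),p,R)
      q,p,R,w4=run(q,[(0,0,0)+tuple(-sg*c for c in v)]*n,p,R)
      q,p,R,w5=run(q,leg((0,0,-.1),R),p,R)
      res.append((up,ax,sg,n,first,np.round(q,2).tolist(),round(max(w,w2,w3,w4,w5),4)))
res=[r for r in res if r[-1]<.01]
for r in res:
    if r[5][4]>.9 or r[5][5]>.2: print(r)
print(len(res))
E
python3 plan.py
```

```text
(0, 'wz2', -1, 14, 1, [0.99, 0.94, -1.28, 2.24, 2.1, 0.61, -1.44], np.float64(0.0002))
(0.2, 'wx', -1, 4, 0, [0.98, 0.76, -1.18, 2.21, 2.03, 0.41, -1.45], np.float64(0.0002))
(0.2, 'wx', -1, 4, 1, [0.95, 0.87, -1.18, 2.25, 2.19, 0.52, -1.56], np.float64(0.0001))
(0.2, 'wx', -1, 7, 0, [0.98, 0.76, -1.18, 2.21, 2.03, 0.41, -1.45], np.float64(0.0002))
(0.2, 'wx', -1, 7, 1, [0.91, 0.8, -1.06, 2.25, 2.34, 0.44, -1.72], np.float64(0.0002))
(0.2, 'wx', -1, 10, 0, [0.98, 0.76, -1.18, 2.21, 2.03, 0.41, -1.45], np.float64(0.0001))
(0.2, 'wx', -1, 10, 1, [0.92, 0.82, -1.09, 2.25, 2.3, 0.45, -1.68], np.float64(0.0001))
(0.2, 'wx', -1, 14, 0, [0.98, 0.76, -1.19, 2.21, 2.02, 0.41, -1.44], np.float64(0.0002))
(0.2, 'wx', -1, 14, 1, [0.92, 0.81, -1.08, 2.25, 2.31, 0.45, -1.7], np.float64(0.0002))
9
```

```bash
cat > plan2.py <<'E'
from sim import *
def gostep(q,p,R,bar,ang,lean):
    pt,Rt=pose(bar,ang,lean);rv=Ro.from_matrix(R.T@Rt).as_rotvec()/np.pi;n=int(np.ceil(np.linalg.norm(rv)/.045))
    w=0
    if n: q,p,R,w=run(q,[(0,0,0)+tuple(rv/n)]*n,p,R)
    u=Rt.T@(pt-p)/.08;m=max(1,int(np.ceil(np.linalg.norm(u)/.5)));q,p,R,w2=run(q,[tuple(u/m)+(0,0,0)]*m,p,R)
    print(np.round(bar,3),ang,lean,np.round(q,2),round(max(w,w2),4));return q,p,R
def hook(d,lean):  # seat point minus d along tool z
    L=np.radians(lean);x=np.array([.793,-.609,0]);return np.array([.491,-.361,.235])-d*(np.sin(L)*x-[0,0,np.cos(L)])
if __name__=='__main__':
    q=np.array(get_state()['joint_positions']);a,T=fk(q,P,S)
    leg=lambda d,R,n=5:[tuple(R.T@np.array(d)/.08/n)+(0,0,0)]*n
    q,p,R,_=run(q,leg((0,0,.2),T));print(np.round(q,2))
    q,p,R,_=run(q,[(0,0,0,-.045,0,0)]*7,p,R);print(np.round(q,2))
    q,p,R,_=run(q,leg((0,0,-.2),R),p,R);print(np.round(q,2))
    q,p,R,_=run(q,[(0,0,0,.045,0,0)]*7,p,R);print(np.round(q,2))
    for L in(40,):
        Q=(q,p,R)
        for b in((.681,-.117,.3),(.681,-.117,.155),(.681,-.117,.31)): Q=gostep(*Q,b,106.1,L)
        Q0=Q
        for b in((.42,-.30,.36),hook(.07,L),hook(0,L)): Q=gostep(*Q,b,52.4,L)
        Q=gostep(*Q0,(.652,.156,.33),95.3,L);Q=gostep(*Q,(.652,.156,.155),95.3,L);Q=gostep(*Q,(.652,.156,.33),95.3,L);Q1=Q
        print('tray');
        for b in((.454,.312,.33),(.454,.312,.16)):Q=gostep(*Q,b,134,37)
        print('left->hook');Q=Q1
        for b in((.5,-.1,.36),(.42,-.30,.36),hook(.07,L),hook(0,L)): Q=gostep(*Q,b,52.4,L)
E
python3 plan2.py
```

```text
[ 0.56  0.17 -0.34  1.76 -0.52  0.62  0.86]
[-0.48  0.26  0.26  1.95  1.46  0.9  -1.38]
[-0.46  0.52  0.27  2.18  1.83  0.88 -2.02]
[ 1.02  0.53 -1.14  2.08  1.16  0.22 -0.67]
[ 0.681 -0.117  0.3  ] 106.1 40 [ 0.91  0.53 -1.    2.05  0.82  0.19 -0.34] 0.0001
[ 0.681 -0.117  0.155] 106.1 40 [ 0.91  0.88 -1.14  2.21  2.12  0.48 -1.48] 0.0001
[ 0.681 -0.117  0.31 ] 106.1 40 [ 0.98  0.57 -1.14  2.04  1.02  0.27 -0.53] 0.0001
[ 0.42 -0.3   0.36] 52.4 40 [ 1.16  0.07 -0.71  2.35  1.21  0.12 -1.33] 0.0002
[ 0.455 -0.334  0.289] 52.4 40 [ 1.11  0.29 -0.74  2.4   2.18  0.33 -2.28] 0.0002
[ 0.491 -0.361  0.235] 52.4 40 [ 1.08  0.47 -0.77  2.38  2.25  0.49 -2.32] 0.0001
[0.652 0.156 0.33 ] 95.3 40 [ 0.01  0.32 -0.52  2.11  1.44  0.33 -1.63] 0.0002
[0.652 0.156 0.155] 95.3 40 [ 0.04  0.65 -0.63  2.3   2.3   0.66 -2.46] 0.0001
[0.652 0.156 0.33 ] 95.3 40 [-0.15  0.3  -0.31  2.11  1.38  0.25 -1.58] 0.0001
tray
[0.454 0.312 0.33 ] 134 37 [ 0.14  0.21 -0.9   2.28  0.74  0.11 -0.62] 0.0002
[0.454 0.312 0.16 ] 134 37 [ 0.07  0.75 -1.13  2.53  2.27  0.77 -2.1 ] 0.0002
left->hook
[ 0.5  -0.1   0.36] 52.4 40 [-0.06  0.1  -0.09  2.31  1.23  0.48 -1.84] 0.0001
[ 0.42 -0.3   0.36] 52.4 40 [ 1.1   0.07 -0.64  2.35  1.16  0.12 -1.28] 0.0001
[ 0.455 -0.334  0.289] 52.4 40 [ 1.08  0.29 -0.69  2.4   2.22  0.32 -2.32] 0.0002
[ 0.491 -0.361  0.235] 52.4 40 [ 1.05  0.46 -0.72  2.38  2.29  0.47 -2.36] 0.0001
```

```bash
cat > now.py <<'E'
from sim import *
s=get_state();q=np.array(s['joint_positions']);print('t',round(s['time_s'],2),'q',np.round(q,2),'p',np.round(s['ee_pos'],4),'F',np.round(s['ft_force'],2),'w',round(s['width'],4))
print('world z in tool',np.round(np.array(s['eef_rot'])[2],3))
E
python3 -m jog '[{"dx":0.336,"dy":0,"dz":-0.37,"wx":0,"wy":0,"wz":0},{"dx":0.336,"dy":0,"dz":-0.37,"wx":0,"wy":0,"wz":0},{"dx":0.336,"dy":0,"dz":-0.37,"wx":0,"wy":0,"wz":0},{"dx":0.336,"dy":0,"dz":-0.37,"wx":0,"wy":0,"wz":0},{"dx":0.336,"dy":0,"dz":-0.37,"wx":0,"wy":0,"wz":0}]' >/dev/null
python3 -m jog '[{"dx":0,"dy":0,"dz":0,"wx":-0.0225,"wy":0,"wz":0},{"dx":0,"dy":0,"dz":0,"wx":-0.0225,"wy":0,"wz":0},{"dx":0,"dy":0,"dz":0,"wx":-0.0225,"wy":0,"wz":0},{"dx":0,"dy":0,"dz":0,"wx":-0.0225,"wy":0,"wz":0},{"dx":0,"dy":0,"dz":0,"wx":-0.0225,"wy":0,"wz":0},{"dx":0,"dy":0,"dz":0,"wx":-0.0225,"wy":0,"wz":0},{"dx":0,"dy":0,"dz":0,"wx":-0.0225,"wy":0,"wz":0},{"dx":0,"dy":0,"dz":0,"wx":-0.0225,"wy":0,"wz":0}]' >/dev/null
python3 -m jog '[{"dx":0,"dy":0,"dz":0,"wx":-0.0225,"wy":0,"wz":0},{"dx":0,"dy":0,"dz":0,"wx":-0.0225,"wy":0,"wz":0},{"dx":0,"dy":0,"dz":0,"wx":-0.0225,"wy":0,"wz":0},{"dx":0,"dy":0,"dz":0,"wx":-0.0225,"wy":0,"wz":0},{"dx":0,"dy":0,"dz":0,"wx":-0.0225,"wy":0,"wz":0},{"dx":0,"dy":0,"dz":0,"wx":-0.0225,"wy":0,"wz":0}]'
python3 now.py
```

```text
time_s: 6.25
ee_pos: [0.6838, -0.1296, 0.5099]
eef_rot: [[0.713, -0.35, 0.607], [0.201, -0.728, -0.656], [0.672, 0.59, -0.448]]
ft_force: [0.4, -0.6, -0.9]
width: 0.0927
t 6.25 q [-0.28  0.19 -0.04  2.    1.4   0.97 -1.31] p [ 0.6838 -0.1296  0.5099] F [ 0.37 -0.56 -0.85] w 0.0927
world z in tool [ 0.672  0.59  -0.448]
```

```bash
python3 -m jog '[{"dx":-0.25,"dy":-0.22,"dz":0.17,"wx":0,"wy":0,"wz":0},{"dx":-0.25,"dy":-0.22,"dz":0.17,"wx":0,"wy":0,"wz":0},{"dx":-0.25,"dy":-0.22,"dz":0.17,"wx":0,"wy":0,"wz":0},{"dx":-0.25,"dy":-0.22,"dz":0.17,"wx":0,"wy":0,"wz":0},{"dx":-0.25,"dy":-0.22,"dz":0.17,"wx":0,"wy":0,"wz":0},{"dx":-0.25,"dy":-0.22,"dz":0.17,"wx":0,"wy":0,"wz":0}]' >/dev/null
python3 -m jog '[{"dx":0,"dy":0,"dz":0,"wx":0.0225,"wy":0,"wz":0},{"dx":0,"dy":0,"dz":0,"wx":0.0225,"wy":0,"wz":0},{"dx":0,"dy":0,"dz":0,"wx":0.0225,"wy":0,"wz":0},{"dx":0,"dy":0,"dz":0,"wx":0.0225,"wy":0,"wz":0},{"dx":0,"dy":0,"dz":0,"wx":0.0225,"wy":0,"wz":0},{"dx":0,"dy":0,"dz":0,"wx":0.0225,"wy":0,"wz":0},{"dx":0,"dy":0,"dz":0,"wx":0.0225,"wy":0,"wz":0},{"dx":0,"dy":0,"dz":0,"wx":0.0225,"wy":0,"wz":0}]' >/dev/null
python3 -m jog '[{"dx":0,"dy":0,"dz":0,"wx":0.015,"wy":0,"wz":0},{"dx":0,"dy":0,"dz":0,"wx":0.015,"wy":0,"wz":0},{"dx":0,"dy":0,"dz":0,"wx":0.015,"wy":0,"wz":0},{"dx":0,"dy":0,"dz":0,"wx":0.015,"wy":0,"wz":0},{"dx":0,"dy":0,"dz":0,"wx":0.015,"wy":0,"wz":0},{"dx":0,"dy":0,"dz":0,"wx":0.015,"wy":0,"wz":0},{"dx":0,"dy":0,"dz":0,"wx":0.015,"wy":0,"wz":0}]'
python3 go.py "([(.681,-.1165,.25),(.681,-.1165,.155)],106.1,40)"
```

```text
time_s: 8.35
ee_pos: [0.6833, -0.1311, 0.3251]
eef_rot: [[0.722, 0.208, 0.66], [0.204, -0.975, 0.084], [0.661, 0.074, -0.746]]
ft_force: [0.8, -0.6, -2.1]
width: 0.0931
t 8.35 pos [ 0.6833 -0.1311  0.3251] F [ 0.79 -0.62 -2.11] w 0.0931 q [ 0.92  0.42 -0.95  2.07  1.09  0.18 -0.64]
turn total [ 0.0325 -0.0078 -0.0017] rows>= 0.7
leg [-0.586 -0.183  0.968] rows>= 1.9
leg [-0.763  0.     0.91 ] rows>= 2.0
```

```bash
python3 -m jog '[{"dx":-0.1,"dy":-0.03,"dz":0.16,"wx":0.005,"wy":-0.001,"wz":0},{"dx":-0.1,"dy":-0.03,"dz":0.16,"wx":0.005,"wy":-0.001,"wz":0},{"dx":-0.1,"dy":-0.03,"dz":0.16,"wx":0.005,"wy":-0.001,"wz":0},{"dx":-0.1,"dy":-0.03,"dz":0.16,"wx":0.005,"wy":-0.001,"wz":0},{"dx":-0.1,"dy":-0.03,"dz":0.16,"wx":0.005,"wy":-0.001,"wz":0},{"dx":-0.1,"dy":-0.03,"dz":0.16,"wx":0.005,"wy":-0.001,"wz":0},{"dx":0,"dy":0,"dz":0,"wx":0,"wy":0,"wz":0},{"dx":0,"dy":0,"dz":0,"wx":0,"wy":0,"wz":0}]' 
python3 go.py "([(.681,-.1165,.155)],106.1,40)"
```

```text
time_s: 9.15
ee_pos: [0.6946, -0.118, 0.2336]
eef_rot: [[0.735, 0.267, 0.623], [0.204, -0.964, 0.172], [0.647, 0.001, -0.763]]
ft_force: [-0.7, 0.2, 0.3]
width: 0.0929
t 9.15 pos [ 0.6946 -0.118   0.2336] F [-0.69  0.21  0.33] w 0.0929 q [ 0.87  0.59 -0.91  2.1   1.72  0.16 -1.19]
turn total [ 0.0024 -0.0016 -0.0025] rows>= 0.1
leg [-0.753 -0.065  0.887] rows>= 1.9
```

```bash
python3 -m jog '[{"dx":-0.19,"dy":-0.016,"dz":0.22,"wx":0,"wy":0,"wz":0},{"dx":-0.19,"dy":-0.016,"dz":0.22,"wx":0,"wy":0,"wz":0},{"dx":-0.19,"dy":-0.016,"dz":0.22,"wx":0,"wy":0,"wz":0},{"dx":-0.18,"dy":-0.016,"dz":0.22,"wx":0,"wy":0,"wz":0},{"dx":0,"dy":0,"dz":0,"wx":0,"wy":0,"wz":0},{"dx":0,"dy":0,"dz":0,"wx":0,"wy":0,"wz":0}]' 
python3 go.py "([(.681,-.1165,.155)],106.1,40)"
```

```text
time_s: 9.75
ee_pos: [0.6928, -0.112, 0.1411]
eef_rot: [[0.735, 0.269, 0.622], [0.205, -0.963, 0.174], [0.646, -0.0, -0.763]]
ft_force: [0.1, -0.6, 0.9]
width: 0.0929
t 9.75 pos [ 0.6928 -0.112   0.1411] F [ 0.08 -0.65  0.91] w 0.0929 q [ 0.94  0.87 -1.11  2.17  2.09  0.46 -1.43]
turn total [ 0.0018 -0.0013 -0.0023] rows>= 0.1
leg [-0.009  0.013  0.001] rows>= 0.0
```

Positioned within 1 mm. Grip at 40 N, lift 25 mm and weigh.

```bash
cat > weigh.sh <<'E'
for i in 1 2 3 4; do python3 -c "
from h import *
s=get_state();print('F',np.round(s['ft_force'],2),'T',np.round(s['ft_torque'],2),'w',round(s['width'],4))"; grep -q x /dev/null; python3 -c "
from plant import *
grab_frame('wrist')"; done
E
python3 -m jog '[{"dx":0,"dy":0,"dz":0,"wx":0,"wy":0,"wz":0},{"dx":0,"dy":0,"dz":0,"wx":0,"wy":0,"wz":0},{"dx":0,"dy":0,"dz":0,"wx":0,"wy":0,"wz":0},{"dx":0,"dy":0,"dz":0,"wx":0,"wy":0,"wz":0},{"dx":0,"dy":0,"dz":0,"wx":0,"wy":0,"wz":0},{"dx":0,"dy":0,"dz":0,"wx":0,"wy":0,"wz":0}]' -1 40
bash weigh.sh
python3 -m jog '[{"dx":0.05,"dy":0,"dz":-0.06,"wx":0,"wy":0,"wz":0},{"dx":0.05,"dy":0,"dz":-0.06,"wx":0,"wy":0,"wz":0},{"dx":0.05,"dy":0,"dz":-0.06,"wx":0,"wy":0,"wz":0},{"dx":0.05,"dy":0,"dz":-0.06,"wx":0,"wy":0,"wz":0},{"dx":0,"dy":0,"dz":0,"wx":0,"wy":0,"wz":0},{"dx":0,"dy":0,"dz":0,"wx":0,"wy":0,"wz":0},{"dx":0,"dy":0,"dz":0,"wx":0,"wy":0,"wz":0}]'
bash weigh.sh
```

```text
time_s: 10.35
ee_pos: [0.6924, -0.1119, 0.14]
eef_rot: [[0.736, 0.269, 0.622], [0.205, -0.963, 0.174], [0.645, -0.0, -0.764]]
ft_force: [-0.0, 0.2, -0.6]
width: 0.0501
F [-0.04  0.18 -0.58] T [-0.23  0.56  0.01] w 0.0501
F [ 0.43 -0.08 -0.03] T [-0.15  0.54  0.02] w 0.0454
F [ 0.33 -0.59 -0.93] T [-0.22  0.54 -0.04] w 0.0414
F [-0.71 -0.23 -0.46] T [-0.23  0.53  0.  ] w 0.0376
time_s: 11.25
ee_pos: [0.6924, -0.112, 0.1651]
eef_rot: [[0.736, 0.269, 0.622], [0.205, -0.963, 0.174], [0.646, -0.0, -0.764]]
ft_force: [0.5, -0.2, -0.9]
width: 0.0004
F [ 0.49 -0.22 -0.94] T [-0.19  0.52 -0.01] w 0.0004
F [-0.3   0.34  0.04] T [-0.18  0.54 -0.04] w 0.0001
F [ 0.23  0.34 -0.82] T [-0.22  0.54  0.01] w 0.0003
F [-0.47  0.21  0.25] T [-0.2   0.54  0.01] w 0.0005
```

The fingers move slowly, about 75 mm/s, so I lifted before they had closed. I'll reopen to half, back off and check that the tin hasn't moved.

```bash
python3 -m jog '[{"dx":0.15,"dy":0,"dz":-0.2,"wx":0,"wy":0,"wz":0},{"dx":0.15,"dy":0,"dz":-0.2,"wx":0,"wy":0,"wz":0},{"dx":0,"dy":0,"dz":0,"wx":0,"wy":0,"wz":0},{"dx":0,"dy":0,"dz":0,"wx":0,"wy":0,"wz":0},{"dx":0,"dy":0,"dz":0,"wx":0,"wy":0,"wz":0},{"dx":0,"dy":0,"dz":0,"wx":0,"wy":0,"wz":0}]' 0.1 40
python3 - <<'E'
from h import *
for n in('wrist','top'):
    grab(n,n+'2');p,W=cloud(n+'2');x,y,z=W[...,0],W[...,1],W[...,2]
    m=(z>.145)&(z<.165)&(abs(x-.68)<.07)&(abs(y+.118)<.08)
    P=W[m]; print(n,m.sum()); 
    if m.sum()>20: print(cv2.minAreaRect((P[:,:2]*1000).astype(np.float32)),np.percentile(P[:,2],[5,50,95]))
E
python3 go.py "([(.681,-.1165,.155)],106.1,40)"
```

```text
time_s: 12.05
ee_pos: [0.6896, -0.1126, 0.2037]
eef_rot: [[0.737, 0.269, 0.62], [0.204, -0.963, 0.174], [0.644, -0.002, -0.765]]
ft_force: [-0.4, 0.3, 0.1]
width: 0.0438
wrist 1663
((680.5380859375, -116.62098693847656), (10.102975845336914, 117.13341522216797), 16.21892547607422) [0.15318862 0.15849571 0.16011678]
top 66
((668.7119750976562, -80.62158203125), (9.766912460327148, 38.69810104370117), 14.591066360473633) [0.15482839 0.16006288 0.16378312]
t 12.15 pos [ 0.6898 -0.1125  0.2039] F [-0.52  0.48 -0.25] w 0.0497 q [ 0.92  0.69 -1.04  2.14  1.89  0.29 -1.32]
turn total [ 0.0014 -0.0008 -0.0025] rows>= 0.1
leg [-0.485  0.017  0.627] rows>= 1.3
```

The tin hasn't moved. Going down again, closing fully, then lifting.

```bash
cat > weigh.py <<'E'
from h import *
F=[];T=[]
for i in range(8):
    s=get_state();F.append(s['ft_force']);T.append(s['ft_torque'])
    grab_frame('wrist')
s=get_state();print('t',round(s['time_s'],2),'F',np.mean(F,0).round(2),'sd',np.std(F,0).round(2),'T',np.mean(T,0).round(3),'w',round(s['width'],4))
E
python3 -m jog '[{"dx":-0.16,"dy":0,"dz":0.21,"wx":0,"wy":0,"wz":0},{"dx":-0.16,"dy":0,"dz":0.21,"wx":0,"wy":0,"wz":0},{"dx":-0.16,"dy":0,"dz":0.21,"wx":0,"wy":0,"wz":0},{"dx":0,"dy":0,"dz":0,"wx":0,"wy":0,"wz":0}]'
python3 -m jog '[{"dx":0,"dy":0,"dz":0,"wx":0,"wy":0,"wz":0},{"dx":0,"dy":0,"dz":0,"wx":0,"wy":0,"wz":0},{"dx":0,"dy":0,"dz":0,"wx":0,"wy":0,"wz":0},{"dx":0,"dy":0,"dz":0,"wx":0,"wy":0,"wz":0},{"dx":0,"dy":0,"dz":0,"wx":0,"wy":0,"wz":0},{"dx":0,"dy":0,"dz":0,"wx":0,"wy":0,"wz":0},{"dx":0,"dy":0,"dz":0,"wx":0,"wy":0,"wz":0}]' -1 40
python3 -m jog '[{"dx":0.05,"dy":0,"dz":-0.06,"wx":0,"wy":0,"wz":0},{"dx":0.05,"dy":0,"dz":-0.06,"wx":0,"wy":0,"wz":0},{"dx":0.05,"dy":0,"dz":-0.06,"wx":0,"wy":0,"wz":0},{"dx":0.05,"dy":0,"dz":-0.06,"wx":0,"wy":0,"wz":0},{"dx":0,"dy":0,"dz":0,"wx":0,"wy":0,"wz":0},{"dx":0,"dy":0,"dz":0,"wx":0,"wy":0,"wz":0}]'
python3 weigh.py
```

```text
time_s: 12.55
ee_pos: [0.6919, -0.1118, 0.138]
eef_rot: [[0.739, 0.268, 0.618], [0.203, -0.963, 0.176], [0.643, -0.005, -0.766]]
ft_force: [-0.5, -1.3, -0.2]
width: 0.0508
time_s: 13.25
ee_pos: [0.693, -0.1118, 0.1418]
eef_rot: [[0.736, 0.269, 0.622], [0.205, -0.963, 0.173], [0.645, 0.0, -0.764]]
ft_force: [-2.5, -1.4, 2.9]
width: 0.0087
time_s: 13.85
ee_pos: [0.6929, -0.1119, 0.1668]
eef_rot: [[0.736, 0.269, 0.622], [0.205, -0.963, 0.173], [0.645, 0.0, -0.764]]
ft_force: [-0.5, -0.6, -6.8]
width: 0.0086
t 14.25 F [-0.14  0.02 -6.71] sd [0.43 0.59 0.49] T [-0.44   1.43  -0.006] w 0.0088
```

About 6.5 N, so this is the full tin. I'll lift it and plan the path to the hook.

```bash
cat > hk.py <<'E'
import numpy as np
def rk(x,y,z): 
    a=np.radians(-37.6);return np.array([.570+x*np.cos(a)-y*np.sin(a),-.422+x*np.sin(a)+y*np.cos(a),z])
E
python3 -m jog '[{"dx":0.2,"dy":0,"dz":-0.23,"wx":0,"wy":0,"wz":0},{"dx":0.27,"dy":0,"dz":-0.32,"wx":0,"wy":0,"wz":0},{"dx":0.27,"dy":0,"dz":-0.32,"wx":0,"wy":0,"wz":0},{"dx":0.27,"dy":0,"dz":-0.32,"wx":0,"wy":0,"wz":0},{"dx":0.27,"dy":0,"dz":-0.32,"wx":0,"wy":0,"wz":0},{"dx":0.2,"dy":0,"dz":-0.23,"wx":0,"wy":0,"wz":0},{"dx":0,"dy":0,"dz":0,"wx":0,"wy":0,"wz":0}]'
python3 - <<'E'
from plan2 import *
from hk import rk
from go import go
w=[rk(-.21,.2,.36),rk(-.205,0,.36),rk(-.205,0,.27),rk(-.122,0,.267),rk(-.109,0,.234)]
go(w,52.4,40)
s=get_state();Q=(np.array(s['joint_positions']),*fk(np.array(s['joint_positions']),P,S))
for b in w:Q=gostep(*Q,b,52.4,40)
E
```

```text
time_s: 14.95
ee_pos: [0.6933, -0.1131, 0.3103]
eef_rot: [[0.742, 0.268, 0.615], [0.208, -0.964, 0.168], [0.637, 0.004, -0.771]]
ft_force: [0.4, 0.5, -6.6]
width: 0.0092
t 14.95 pos [ 0.6933 -0.1131  0.3103] F [ 0.36  0.48 -6.59] w 0.0092 q [ 1.03  0.57 -1.17  2.02  1.04  0.33 -0.53]
turn total [-0.188   0.0016  0.2274] rows>= 6.3
leg [-0.742  1.5   -1.198] rows>= 3.4
leg [0.048 2.5   0.04 ] rows>= 4.2
leg [-0.723  0.     0.862] rows>= 1.9
leg [0.771 0.    0.696] rows>= 1.7
leg [-0.141 -0.     0.42 ] rows>= 0.7
[ 0.526 -0.135  0.36 ] 52.4 40 [ 0.13  0.13 -0.2   2.27  1.25  0.44 -1.78] 0.0002
[ 0.408 -0.297  0.36 ] 52.4 40 [ 1.49  0.06 -1.02  2.37  1.2   0.11 -1.31] 0.0001
[ 0.408 -0.297  0.27 ] 52.4 40 [ 1.28  0.32 -0.99  2.55  2.24  0.49 -2.38] 0.0001
[ 0.473 -0.348  0.267] 52.4 40 [ 1.16  0.4  -0.86  2.38  2.13  0.44 -2.21] 0.0
[ 0.484 -0.355  0.234] 52.4 40 [ 1.15  0.49 -0.88  2.4   2.2   0.55 -2.26] 0.0
```

```bash
python3 -m jog '[{"dx":0,"dy":0,"dz":0,"wx":-0.0188,"wy":0,"wz":0.0227},{"dx":0,"dy":0,"dz":0,"wx":-0.0188,"wy":0,"wz":0.0227},{"dx":0,"dy":0,"dz":0,"wx":-0.0188,"wy":0,"wz":0.0227},{"dx":0,"dy":0,"dz":0,"wx":-0.0188,"wy":0,"wz":0.0227},{"dx":0,"dy":0,"dz":0,"wx":-0.0188,"wy":0,"wz":0.0227}]' >/dev/null
python3 -m jog '[{"dx":0,"dy":0,"dz":0,"wx":-0.0188,"wy":0,"wz":0.0227},{"dx":0,"dy":0,"dz":0,"wx":-0.0188,"wy":0,"wz":0.0227},{"dx":0,"dy":0,"dz":0,"wx":-0.0188,"wy":0,"wz":0.0227},{"dx":0,"dy":0,"dz":0,"wx":-0.0188,"wy":0,"wz":0.0227},{"dx":0,"dy":0,"dz":0,"wx":-0.0188,"wy":0,"wz":0.0227}]' >/dev/null
python3 -m jog '[{"dx":-0.12,"dy":0.25,"dz":-0.2,"wx":0,"wy":0,"wz":0},{"dx":-0.12,"dy":0.25,"dz":-0.2,"wx":0,"wy":0,"wz":0},{"dx":-0.12,"dy":0.25,"dz":-0.2,"wx":0,"wy":0,"wz":0},{"dx":-0.12,"dy":0.25,"dz":-0.2,"wx":0,"wy":0,"wz":0},{"dx":-0.12,"dy":0.25,"dz":-0.2,"wx":0,"wy":0,"wz":0},{"dx":-0.12,"dy":0.25,"dz":-0.2,"wx":0,"wy":0,"wz":0},{"dx":0,"dy":0,"dz":0,"wx":0,"wy":0,"wz":0}]'
python3 - <<'E'
from plan2 import *
from hk import rk
from go import go
w=[rk(-.21,.2,.36),rk(-.197,0,.36),rk(-.197,0,.27),rk(-.122,0,.267),rk(-.109,0,.234)]
go(w,52.4,40)
s=get_state();Q=(np.array(s['joint_positions']),*fk(np.array(s['joint_positions']),P,S))
for b in w:Q=gostep(*Q,b,52.4,40)
E
```

```text
time_s: 16.65
ee_pos: [0.5318, -0.1455, 0.3443]
eef_rot: [[0.615, -0.607, 0.503], [-0.465, -0.794, -0.391], [0.637, 0.007, -0.771]]
ft_force: [-1.6, 0.7, -6.0]
width: 0.0087
t 16.65 pos [ 0.5318 -0.1455  0.3443] F [-1.55  0.69 -6.05] w 0.0087 q [ 0.42  0.12 -0.59  2.28  1.2   0.59 -1.79]
turn total [0.001  0.0025 0.0023] rows>= 0.1
leg [ 0.02  -0.053 -0.004] rows>= 0.1
leg [0.124 2.5   0.104] rows>= 4.2
leg [-0.723  0.     0.862] rows>= 1.9
leg [0.694 0.    0.631] rows>= 1.6
leg [-0.141 -0.     0.42 ] rows>= 0.7
[ 0.526 -0.135  0.36 ] 52.4 40 [ 0.45  0.15 -0.55  2.27  1.3   0.5  -1.82] 0.0
[ 0.414 -0.302  0.36 ] 52.4 40 [ 1.42  0.07 -0.96  2.36  1.26  0.13 -1.36] 0.0002
[ 0.414 -0.302  0.27 ] 52.4 40 [ 1.26  0.33 -0.96  2.53  2.24  0.48 -2.37] 0.0001
[ 0.473 -0.348  0.267] 52.4 40 [ 1.15  0.39 -0.84  2.38  2.14  0.44 -2.22] 0.0001
[ 0.484 -0.355  0.234] 52.4 40 [ 1.14  0.49 -0.86  2.4   2.21  0.54 -2.28] 0.0
```

```bash
python3 -m jog '[{"dx":0.01,"dy":0.2,"dz":0.01,"wx":0,"wy":0,"wz":0},{"dx":0.01,"dy":0.2,"dz":0.01,"wx":0,"wy":0,"wz":0},{"dx":0.01,"dy":0.2,"dz":0.01,"wx":0,"wy":0,"wz":0},{"dx":0.01,"dy":0.2,"dz":0.01,"wx":0,"wy":0,"wz":0},{"dx":0.01,"dy":0.2,"dz":0.01,"wx":0,"wy":0,"wz":0},{"dx":0.01,"dy":0.2,"dz":0.01,"wx":0,"wy":0,"wz":0},{"dx":0.01,"dy":0.2,"dz":0.01,"wx":0,"wy":0,"wz":0}]' >/dev/null
python3 -m jog '[{"dx":0.01,"dy":0.18,"dz":0.01,"wx":0,"wy":0,"wz":0},{"dx":0.01,"dy":0.18,"dz":0.01,"wx":0,"wy":0,"wz":0},{"dx":0.01,"dy":0.18,"dz":0.01,"wx":0,"wy":0,"wz":0},{"dx":0.01,"dy":0.17,"dz":0.01,"wx":0,"wy":0,"wz":0},{"dx":0.01,"dy":0.17,"dz":0.01,"wx":0,"wy":0,"wz":0},{"dx":0.01,"dy":0.15,"dz":0.01,"wx":0,"wy":0,"wz":0},{"dx":0,"dy":0,"dz":0,"wx":0,"wy":0,"wz":0},{"dx":0,"dy":0,"dz":0,"wx":0,"wy":0,"wz":0}]'
python3 - <<'E'
from go import *
from hk import rk
go([rk(-.197,0,.36),rk(-.197,0,.27),rk(-.122,0,.267),rk(-.109,0,.234)],52.4,40)
grab('top','top3');grab('side','side3')
from tri import *
p=load('top3')['p'];q=load('side3')['p']
a=cv2.resize(p[180:340,400:540],(525,600));b=cv2.resize(q[110:230,300:440],(700,600))
cv2.imwrite('pics/h1.png',cv2.resize(np.hstack([a,b[:,:]]),(800,392))[...,::-1])
E
```

```text
time_s: 18.15
ee_pos: [0.4292, -0.3074, 0.344]
eef_rot: [[0.616, -0.606, 0.504], [-0.465, -0.795, -0.389], [0.636, 0.005, -0.772]]
ft_force: [1.2, 0.9, -7.8]
width: 0.0084
t 18.15 pos [ 0.4292 -0.3074  0.344 ] F [ 1.16  0.85 -7.83] w 0.0084 q [ 0.75  0.03 -0.34  2.37  1.16  0.18 -1.33]
turn total [0.0002 0.0027 0.0022] rows>= 0.1
leg [-0.02   0.061 -0.043] rows>= 0.1
leg [-0.723  0.     0.862] rows>= 1.9
leg [0.694 0.    0.631] rows>= 1.6
leg [-0.141 -0.     0.42 ] rows>= 0.7
```

View pics/h1.png

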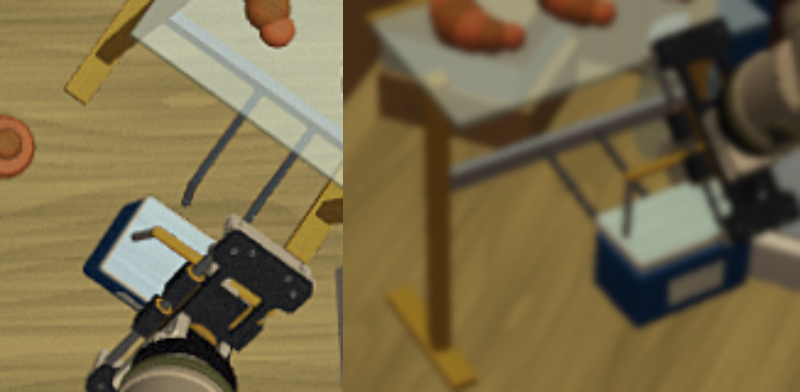

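The tin hangs upright in front of the prongs; the left prong tip shows at (187,200) in the crop. I'm lowering it so the body passes under the prongs, then going forward.

```bash
python3 -m jog '[{"dx":-0.15,"dy":0.012,"dz":0.165,"wx":0,"wy":0,"wz":0},{"dx":-0.15,"dy":0.012,"dz":0.165,"wx":0,"wy":0,"wz":0},{"dx":-0.15,"dy":0.012,"dz":0.165,"wx":0,"wy":0,"wz":0},{"dx":-0.15,"dy":0.012,"dz":0.165,"wx":0,"wy":0,"wz":0},{"dx":-0.15,"dy":0.012,"dz":0.165,"wx":0,"wy":0,"wz":0},{"dx":0,"dy":0,"dz":0,"wx":0,"wy":0,"wz":0},{"dx":0,"dy":0,"dz":0,"wx":0,"wy":0,"wz":0}]'
python3 - <<'E'
from plan2 import *
from hk import rk
from go import go
w=[rk(-.197,0,.27),rk(-.122,0,.267),rk(-.109,0,.234)]
go(w,52.4,40)
E
```

```text
time_s: 18.95
ee_pos: [0.4227, -0.3109, 0.2723]
eef_rot: [[0.617, -0.609, 0.499], [-0.466, -0.793, -0.393], [0.635, 0.01, -0.773]]
ft_force: [-0.3, -0.6, -6.2]
width: 0.0088
t 18.95 pos [ 0.4227 -0.3109  0.2723] F [-0.35 -0.62 -6.21] w 0.0088 q [ 0.83  0.17 -0.46  2.48  2.17  0.29 -2.35]
turn total [0.0023 0.0032 0.0023] rows>= 0.1
leg [-0.139 -0.023  0.156] rows>= 0.3
leg [0.694 0.    0.631] rows>= 1.6
leg [-0.141 -0.     0.42 ] rows>= 0.7
```

```bash
python3 -m jog '[{"dx":-0.07,"dy":-0.01,"dz":0.08,"wx":0,"wy":0,"wz":0},{"dx":-0.07,"dy":-0.01,"dz":0.08,"wx":0,"wy":0,"wz":0},{"dx":0.14,"dy":0,"dz":0.126,"wx":0,"wy":0,"wz":0},{"dx":0.14,"dy":0,"dz":0.126,"wx":0,"wy":0,"wz":0},{"dx":0.14,"dy":0,"dz":0.126,"wx":0,"wy":0,"wz":0},{"dx":0.14,"dy":0,"dz":0.126,"wx":0,"wy":0,"wz":0},{"dx":0.14,"dy":0,"dz":0.126,"wx":0,"wy":0,"wz":0},{"dx":0,"dy":0,"dz":0,"wx":0,"wy":0,"wz":0}]'
python3 - <<'E'
from plan2 import *
from hk import rk
from go import go
w=[rk(-.122,0,.267),rk(-.109,0,.235)]
go(w,52.4,40)
E
```

```text
time_s: 19.75
ee_pos: [0.4847, -0.3575, 0.2527]
eef_rot: [[0.614, -0.611, 0.5], [-0.465, -0.792, -0.396], [0.638, 0.011, -0.77]]
ft_force: [0.6, 0.2, -6.1]
width: 0.0083
t 19.75 pos [ 0.4847 -0.3575  0.2527] F [ 0.61  0.16 -6.05] w 0.0083 q [ 0.81  0.3  -0.42  2.36  2.18  0.32 -2.31]
turn total [0.0027 0.0021 0.002 ] rows>= 0.1
leg [-0.03  -0.012 -0.023] rows>= 0.1
leg [-0.133 -0.     0.411] rows>= 0.7
```

```bash
python3 -m jog '[{"dx":-0.04,"dy":0,"dz":0.08,"wx":0,"wy":0,"wz":0},{"dx":-0.04,"dy":0,"dz":0.08,"wx":0,"wy":0,"wz":0},{"dx":-0.04,"dy":0,"dz":0.08,"wx":0,"wy":0,"wz":0},{"dx":-0.03,"dy":0,"dz":0.07,"wx":0,"wy":0,"wz":0},{"dx":-0.02,"dy":0,"dz":0.06,"wx":0,"wy":0,"wz":0},{"dx":0,"dy":0,"dz":0,"wx":0,"wy":0,"wz":0},{"dx":0,"dy":0,"dz":0,"wx":0,"wy":0,"wz":0}]'
python3 - <<'E'
from go import *
from hk import rk
go([rk(-.109,0,.235)],52.4,40)
E
```

```text
time_s: 20.45
ee_pos: [0.4905, -0.3626, 0.2217]
eef_rot: [[0.613, -0.611, 0.501], [-0.464, -0.792, -0.397], [0.639, 0.011, -0.769]]
ft_force: [6.8, -4.4, -5.2]
width: 0.0088
t 20.45 pos [ 0.4905 -0.3626  0.2217] F [ 6.84 -4.43 -5.19] w 0.0088 q [ 0.85  0.38 -0.49  2.38  2.28  0.42 -2.41]
turn total [0.0028 0.0017 0.002 ] rows>= 0.1
leg [ 0.013 -0.019  0.029] rows>= 0.1
```

The contact force points forward, so the bar is touching the up-slope. Move 7 mm further in, then down.

```bash
python3 -m jog '[{"dx":0.04,"dy":0,"dz":0.03,"wx":0,"wy":0,"wz":0},{"dx":0.03,"dy":0,"dz":0.03,"wx":0,"wy":0,"wz":0},{"dx":-0.01,"dy":0,"dz":0.015,"wx":0,"wy":0,"wz":0},{"dx":-0.01,"dy":0,"dz":0.015,"wx":0,"wy":0,"wz":0},{"dx":0,"dy":0,"dz":0,"wx":0,"wy":0,"wz":0},{"dx":0,"dy":0,"dz":0,"wx":0,"wy":0,"wz":0}]'
python3 - <<'E'
from go import *
from hk import rk
go([rk(-.1,0,.235)],52.4,40)
E
```

```text
time_s: 21.05
ee_pos: [0.496, -0.3666, 0.2205]
eef_rot: [[0.613, -0.61, 0.502], [-0.462, -0.793, -0.398], [0.641, 0.012, -0.768]]
ft_force: [-10.5, 6.2, 20.8]
width: 0.009
t 21.05 pos [ 0.496  -0.3666  0.2205] F [-10.53   6.22  20.76] w 0.009 q [ 0.85  0.39 -0.49  2.37  2.28  0.42 -2.4 ]
turn total [0.0029 0.0009 0.0026] rows>= 0.1
leg [ 0.044 -0.016  0.035] rows>= 0.1
```

```bash
python3 -m jog '[{"dx":0.005,"dy":0,"dz":-0.01,"wx":0,"wy":0,"wz":0},{"dx":0,"dy":0,"dz":0,"wx":0,"wy":0,"wz":0},{"dx":0,"dy":0,"dz":0,"wx":0,"wy":0,"wz":0}]' - 15
python3 now.py
python3 -m jog '[{"dx":0,"dy":0,"dz":0,"wx":0,"wy":0,"wz":0},{"dx":0,"dy":0,"dz":0,"wx":0,"wy":0,"wz":0}]' - 5
python3 now.py
```

```text
time_s: 21.35
ee_pos: [0.4957, -0.3663, 0.2203]
eef_rot: [[0.614, -0.61, 0.501], [-0.463, -0.793, -0.397], [0.639, 0.012, -0.769]]
ft_force: [-4.1, 3.0, 11.4]
width: 0.0096
t 21.35 q [ 0.85  0.39 -0.49  2.37  2.27  0.41 -2.4 ] p [ 0.4957 -0.3663  0.2203] F [-4.06  3.04 11.35] w 0.0096
world z in tool [ 0.639  0.012 -0.769]
time_s: 21.55
ee_pos: [0.4956, -0.3665, 0.2201]
eef_rot: [[0.614, -0.61, 0.501], [-0.463, -0.792, -0.397], [0.639, 0.012, -0.769]]
ft_force: [-2.6, 1.5, 8.3]
width: 0.01
t 21.55 q [ 0.85  0.39 -0.49  2.37  2.27  0.41 -2.4 ] p [ 0.4956 -0.3665  0.2201] F [-2.57  1.54  8.3 ] w 0.01
world z in tool [ 0.639  0.012 -0.769]
```

The bar is seated and bearing on the hook. Open and retreat along the tool axis.

```bash
python3 -m jog '[{"dx":0,"dy":0,"dz":0,"wx":0,"wy":0,"wz":0},{"dx":0,"dy":0,"dz":0,"wx":0,"wy":0,"wz":0},{"dx":0,"dy":0,"dz":0,"wx":0,"wy":0,"wz":0},{"dx":0,"dy":0,"dz":0,"wx":0,"wy":0,"wz":0},{"dx":0,"dy":0,"dz":0,"wx":0,"wy":0,"wz":0}]' -0.2 30
python3 -m jog '[{"dx":0,"dy":0,"dz":-0.1,"wx":0,"wy":0,"wz":0},{"dx":0,"dy":0,"dz":-0.2,"wx":0,"wy":0,"wz":0},{"dx":0,"dy":0,"dz":-0.3,"wx":0,"wy":0,"wz":0},{"dx":0,"dy":0,"dz":-0.4,"wx":0,"wy":0,"wz":0},{"dx":0,"dy":0,"dz":-0.4,"wx":0,"wy":0,"wz":0},{"dx":0,"dy":0,"dz":-0.2,"wx":0,"wy":0,"wz":0}]'
python3 now.py
python3 - <<'E'
from h import *
grab('top','top4');grab('side','side4')
p=load('top4')['p'];q=load('side4')['p']
cv2.imwrite('pics/h2.png',np.hstack([cv2.resize(p[180:340,400:540],(350,400)),cv2.resize(q[110:230,310:440],(433,400))])[...,::-1])
E
```

```text
time_s: 22.05
ee_pos: [0.4948, -0.3659, 0.2185]
eef_rot: [[0.616, -0.61, 0.499], [-0.465, -0.792, -0.395], [0.636, 0.011, -0.772]]
ft_force: [0.1, 0.1, -0.9]
width: 0.0367
time_s: 22.65
ee_pos: [0.43, -0.3144, 0.3198]
eef_rot: [[0.613, -0.61, 0.502], [-0.465, -0.793, -0.395], [0.639, 0.009, -0.769]]
ft_force: [1.1, 0.2, -1.3]
width: 0.0372
t 22.65 q [ 0.61  0.07 -0.19  2.41  1.65  0.17 -1.82] p [ 0.43   -0.3144  0.3198] F [ 1.12  0.19 -1.34] w 0.0372
world z in tool [ 0.639  0.009 -0.769]
```

View pics/h2.png

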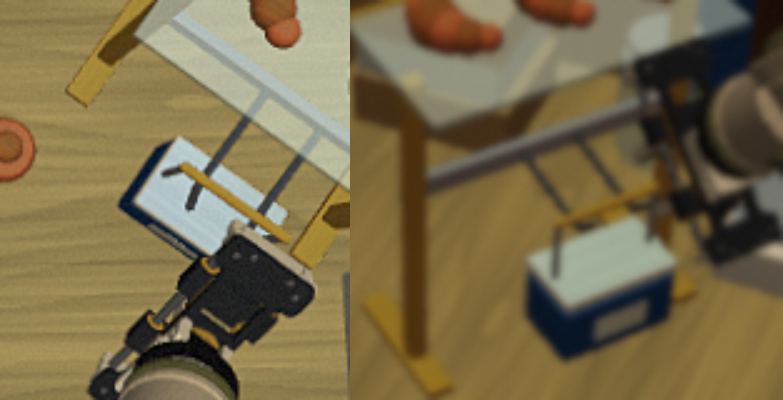

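The tin hangs level across both prongs: in the top crop the bar runs from (165,172) to (290,235). Next is the left tin, with a vertical tool.

Run:
```python
from plan2 import *
from go import go
s=get_state();Q=(np.array(s['joint_positions']),*fk(np.array(s['joint_positions']),P,S))
Q=gostep(*Q,(.42,-.25,.45),52.4,40)
Q=gostep(*Q,(.42,-.25,.45),95.3,0);Q=gostep(*Q,(.652,.156,.36),95.3,0);Q=gostep(*Q,(.652,.156,.155),95.3,0);Q=gostep(*Q,(.652,.156,.33),95.3,0)
Q=gostep(*Q,(.454,.312,.33),134,0);Q=gostep(*Q,(.454,.312,.16),134,0)
go([(.42,-.25,.45)],52.4,40)
```

```text
[ 0.42 -0.25  0.45] 52.4 40 [ 1.11 -0.12 -0.61  2.21 -0.02  0.33 -0.13] 0.0002
[ 0.42 -0.25  0.45] 95.3 0 [ 0.92  0.15 -0.52  1.83  0.08  1.19  0.48] 0.0001
[0.652 0.156 0.36 ] 95.3 0 [ 0.1   0.5  -0.65  1.59  0.32  1.16 -0.51] 0.0001
[0.652 0.156 0.155] 95.3 0 [ 0.02  0.68 -0.54  1.81  0.47  0.79 -0.65] 0.0
[0.652 0.156 0.33 ] 95.3 0 [ 0.1   0.52 -0.64  1.63  0.34  1.1  -0.53] 0.0
[0.454 0.312 0.33 ] 134 0 [-0.05  0.41 -0.88  1.9   0.37  1.01 -0.3 ] 0.0
[0.454 0.312 0.16 ] 134 0 [-0.22  0.59 -0.7   2.08  0.6   0.68 -0.53] 0.0
t 22.75 pos [ 0.4305 -0.3145  0.3198] F [ 0.1  -0.34 -0.06] w 0.0369 q [ 0.61  0.07 -0.2   2.41  1.66  0.17 -1.83]
turn total [0.0024 0.0014 0.0021] rows>= 0.1
leg [ 0.59  -0.559 -1.394] rows>= 2.7
```

```bash
python3 -m jog '[{"dx":0.07,"dy":-0.07,"dz":-0.17,"wx":0,"wy":0,"wz":0},{"dx":0.07,"dy":-0.07,"dz":-0.17,"wx":0,"wy":0,"wz":0},{"dx":0.07,"dy":-0.07,"dz":-0.17,"wx":0,"wy":0,"wz":0},{"dx":0.07,"dy":-0.07,"dz":-0.17,"wx":0,"wy":0,"wz":0},{"dx":0.07,"dy":-0.07,"dz":-0.17,"wx":0,"wy":0,"wz":0},{"dx":0.07,"dy":-0.07,"dz":-0.17,"wx":0,"wy":0,"wz":0},{"dx":0.07,"dy":-0.07,"dz":-0.17,"wx":0,"wy":0,"wz":0},{"dx":0.07,"dy":-0.07,"dz":-0.17,"wx":0,"wy":0,"wz":0}]' 0.2
python3 go.py "([(.42,-.25,.45),(.652,.156,.33),(.652,.156,.155)],95.3,0)"
```

```text
time_s: 23.55
ee_pos: [0.4315, -0.2605, 0.4254]
eef_rot: [[0.616, -0.612, 0.497], [-0.465, -0.791, -0.398], [0.636, 0.014, -0.771]]
ft_force: [0.0, -0.2, 0.2]
width: 0.056
t 23.55 pos [ 0.4315 -0.2605  0.4254] F [ 0.01 -0.23  0.16] w 0.056 q [ 0.49 -0.12 -0.2   2.26  0.59  0.41 -0.85]
turn total [ 0.0865 -0.2073 -0.2278] rows>= 6.9
leg [-0.131 -0.144 -0.072] rows>= 0.3
leg [ 3.356 -4.785  1.5  ] rows>= 10.1
leg [0.    0.    2.188] rows>= 3.6
```

```bash
python3 -m jog '[{"dx":0,"dy":0,"dz":0,"wx":0.0108,"wy":-0.0259,"wz":-0.0285},{"dx":0,"dy":0,"dz":0,"wx":0.0108,"wy":-0.0259,"wz":-0.0285},{"dx":0,"dy":0,"dz":0,"wx":0.0108,"wy":-0.0259,"wz":-0.0285},{"dx":0,"dy":0,"dz":0,"wx":0.0108,"wy":-0.0259,"wz":-0.0285},{"dx":0,"dy":0,"dz":0,"wx":0.0108,"wy":-0.0259,"wz":-0.0285},{"dx":0,"dy":0,"dz":0,"wx":0.0108,"wy":-0.0259,"wz":-0.0285},{"dx":0,"dy":0,"dz":0,"wx":0.0108,"wy":-0.0259,"wz":-0.0285},{"dx":0,"dy":0,"dz":0,"wx":0.0108,"wy":-0.0259,"wz":-0.0285}]' 0.2 >/dev/null
python3 -m jog '[{"dx":0.27,"dy":-0.41,"dz":0.12,"wx":0,"wy":0,"wz":0},{"dx":0.27,"dy":-0.41,"dz":0.12,"wx":0,"wy":0,"wz":0},{"dx":0.27,"dy":-0.41,"dz":0.12,"wx":0,"wy":0,"wz":0},{"dx":0.27,"dy":-0.41,"dz":0.12,"wx":0,"wy":0,"wz":0},{"dx":0.27,"dy":-0.41,"dz":0.12,"wx":0,"wy":0,"wz":0},{"dx":0.27,"dy":-0.41,"dz":0.12,"wx":0,"wy":0,"wz":0}]' >/dev/null
python3 -m jog '[{"dx":0.27,"dy":-0.41,"dz":0.12,"wx":0,"wy":0,"wz":0},{"dx":0.27,"dy":-0.41,"dz":0.12,"wx":0,"wy":0,"wz":0},{"dx":0.27,"dy":-0.41,"dz":0.12,"wx":0,"wy":0,"wz":0},{"dx":0.27,"dy":-0.41,"dz":0.12,"wx":0,"wy":0,"wz":0},{"dx":0.27,"dy":-0.41,"dz":0.12,"wx":0,"wy":0,"wz":0},{"dx":0.2,"dy":-0.35,"dz":0.1,"wx":0,"wy":0,"wz":0},{"dx":0,"dy":0,"dz":0,"wx":0,"wy":0,"wz":0},{"dx":0,"dy":0,"dz":0,"wx":0,"wy":0,"wz":0}]'
python3 - <<'E'
from h import *
grab('wrist','w5');p,W=cloud('w5');x,y,z=W[...,0],W[...,1],W[...,2]
m=(z>.145)&(z<.17)&(abs(x-.65)<.08)&(abs(y-.156)<.09);P=W[m];print(m.sum(),cv2.minAreaRect((P[:,:2]*1000).astype(np.float32)),np.percentile(P[:,2],[5,50,95]))
E
python3 go.py "([(.652,.156,.155)],95.3,0)"
```

```text
time_s: 25.75
ee_pos: [0.6787, 0.1296, 0.3127]
eef_rot: [[0.998, 0.026, 0.049], [0.028, -0.999, -0.028], [0.048, 0.029, -0.998]]
ft_force: [-0.6, -0.8, -0.3]
width: 0.0556
1249 ((653.0903930664062, 155.93795776367188), (9.998356819152832, 118.52706146240234), 4.4929070472717285) [0.15622613 0.15882554 0.1604561 ]
t 25.8 pos [0.6786 0.1287 0.3135] F [ 0.04 -0.68  0.56] w 0.0557 q [-0.24  0.46 -0.08  1.61  0.09  1.04 -0.33]
turn total [ 0.0097 -0.0154 -0.0211] rows>= 0.6
leg [-0.3   -0.371  2.217] rows>= 3.8
```

```bash
python3 -m jog '[{"dx":0,"dy":0,"dz":0,"wx":0.0097,"wy":-0.0154,"wz":-0.0185},{"dx":-0.15,"dy":-0.19,"dz":0.4,"wx":0,"wy":0,"wz":0},{"dx":-0.14,"dy":-0.19,"dz":0.4,"wx":0,"wy":0,"wz":0},{"dx":0,"dy":0,"dz":0,"wx":0,"wy":0,"wz":0},{"dx":0,"dy":0,"dz":0,"wx":0,"wy":0,"wz":0}]' 
python3 go.py "([(.653,.156,.155)],94.6,0)"
```

```text
time_s: 26.3
ee_pos: [0.6534, 0.1574, 0.2516]
eef_rot: [[0.996, 0.085, 0.002], [0.085, -0.996, 0.002], [0.002, -0.002, -1.0]]
ft_force: [0.6, -0.3, 0.6]
width: 0.0558
t 26.3 pos [0.6534 0.1574 0.2516] F [ 0.57 -0.33  0.58] w 0.0558 q [-0.25  0.5  -0.11  1.69  0.07  0.95 -0.3 ]
turn total [-0.0007 -0.0006  0.0015] rows>= 0.0
leg [-0.006  0.017  1.443] rows>= 2.4
```

```bash
python3 -m jog '[{"dx":0,"dy":0.017,"dz":0.4,"wx":0,"wy":0,"wz":0},{"dx":0,"dy":0,"dz":0.4,"wx":0,"wy":0,"wz":0},{"dx":0,"dy":0,"dz":0.4,"wx":0,"wy":0,"wz":0},{"dx":0,"dy":0,"dz":0.24,"wx":0,"wy":0,"wz":0},{"dx":0,"dy":0,"dz":0,"wx":0,"wy":0,"wz":0}]'
python3 -m jog '[{"dx":0,"dy":0,"dz":0,"wx":0,"wy":0,"wz":0},{"dx":0,"dy":0,"dz":0,"wx":0,"wy":0,"wz":0},{"dx":0,"dy":0,"dz":0,"wx":0,"wy":0,"wz":0},{"dx":0,"dy":0,"dz":0,"wx":0,"wy":0,"wz":0},{"dx":0,"dy":0,"dz":0,"wx":0,"wy":0,"wz":0},{"dx":0,"dy":0,"dz":0,"wx":0,"wy":0,"wz":0},{"dx":0,"dy":0,"dz":0,"wx":0,"wy":0,"wz":0},{"dx":0,"dy":0,"dz":0,"wx":0,"wy":0,"wz":0}]' -1 40
python3 -m jog '[{"dx":0,"dy":0,"dz":-0.08,"wx":0,"wy":0,"wz":0},{"dx":0,"dy":0,"dz":-0.08,"wx":0,"wy":0,"wz":0},{"dx":0,"dy":0,"dz":-0.08,"wx":0,"wy":0,"wz":0},{"dx":0,"dy":0,"dz":-0.08,"wx":0,"wy":0,"wz":0},{"dx":0,"dy":0,"dz":0,"wx":0,"wy":0,"wz":0},{"dx":0,"dy":0,"dz":0,"wx":0,"wy":0,"wz":0}]'
python3 weigh.py
```

```text
time_s: 26.8
ee_pos: [0.6537, 0.1562, 0.1349]
eef_rot: [[0.996, 0.084, 0.0], [0.084, -0.996, 0.002], [0.0, -0.002, -1.0]]
ft_force: [-0.5, -0.5, -0.1]
width: 0.0556
time_s: 27.6
ee_pos: [0.6531, 0.1583, 0.1359]
eef_rot: [[0.996, 0.086, 0.001], [0.086, -0.996, 0.004], [0.002, -0.004, -1.0]]
ft_force: [-0.6, -1.0, 2.9]
width: 0.009
time_s: 28.2
ee_pos: [0.6532, 0.1581, 0.1615]
eef_rot: [[0.996, 0.086, 0.002], [0.086, -0.996, 0.004], [0.002, -0.004, -1.0]]
ft_force: [0.8, -0.1, -3.7]
width: 0.0089
t 28.6 F [ 0.23 -0.18 -4.28] sd [0.33 0.49 0.89] T [-0.023 -0.072 -0.001] w 0.0085
```

4.3 N, so this one is half full. I'll put it straight back and take the near tin, which must be the empty one; its weight gets checked too.

```bash
python3 -m jog '[{"dx":0,"dy":0,"dz":0.08,"wx":0,"wy":0,"wz":0},{"dx":0,"dy":0,"dz":0.08,"wx":0,"wy":0,"wz":0},{"dx":0,"dy":0,"dz":0.08,"wx":0,"wy":0,"wz":0},{"dx":0,"dy":0,"dz":0.06,"wx":0,"wy":0,"wz":0},{"dx":0,"dy":0,"dz":0.015,"wx":0,"wy":0,"wz":0},{"dx":0,"dy":0,"dz":0,"wx":0,"wy":0,"wz":0},{"dx":0,"dy":0,"dz":0,"wx":0,"wy":0,"wz":0}]'
python3 -m jog '[{"dx":0,"dy":0,"dz":0,"wx":0,"wy":0,"wz":0},{"dx":0,"dy":0,"dz":0,"wx":0,"wy":0,"wz":0},{"dx":0,"dy":0,"dz":0,"wx":0,"wy":0,"wz":0},{"dx":0,"dy":0,"dz":0,"wx":0,"wy":0,"wz":0},{"dx":0,"dy":0,"dz":0,"wx":0,"wy":0,"wz":0},{"dx":0,"dy":0,"dz":0,"wx":0,"wy":0,"wz":0},{"dx":0,"dy":0,"dz":0,"wx":0,"wy":0,"wz":0}]' 0.2
python3 -m jog '[{"dx":0,"dy":0,"dz":-0.2,"wx":0,"wy":0,"wz":0},{"dx":0,"dy":0,"dz":-0.4,"wx":0,"wy":0,"wz":0},{"dx":0,"dy":0,"dz":-0.5,"wx":0,"wy":0,"wz":0},{"dx":0,"dy":0,"dz":-0.5,"wx":0,"wy":0,"wz":0},{"dx":0,"dy":0,"dz":-0.2,"wx":0,"wy":0,"wz":0},{"dx":0,"dy":0,"dz":0,"wx":0,"wy":0,"wz":0}]'
python3 go.py "([(.464,-.026,.28),(.464,-.026,.155)],82.7,0)"
```

```text
time_s: 29.3
ee_pos: [0.6532, 0.1586, 0.1362]
eef_rot: [[0.996, 0.087, 0.001], [0.087, -0.996, 0.004], [0.002, -0.004, -1.0]]
ft_force: [-0.4, -0.1, -0.5]
width: 0.0088
time_s: 30.0
ee_pos: [0.6532, 0.1582, 0.1361]
eef_rot: [[0.996, 0.086, 0.002], [0.086, -0.996, 0.004], [0.002, -0.004, -1.0]]
ft_force: [-0.5, -0.8, -0.5]
width: 0.0549
time_s: 30.6
ee_pos: [0.6542, 0.158, 0.2832]
eef_rot: [[0.996, 0.086, 0.006], [0.086, -0.996, 0.006], [0.007, -0.005, -1.0]]
ft_force: [0.7, -0.0, -0.5]
width: 0.0558
t 30.6 pos [0.6542 0.158  0.2832] F [ 0.73 -0.   -0.53] w 0.0558 q [-0.24  0.48 -0.12  1.66  0.06  1.   -0.29]
turn total [-0.0018 -0.002   0.068 ] rows>= 1.5
leg [-2.067  2.584  0.275] rows>= 5.5
leg [0.    0.    1.563] rows>= 2.6
```

```bash
python3 -m jog '[{"dx":0,"dy":0,"dz":0,"wx":-0.001,"wy":-0.001,"wz":0.034},{"dx":0,"dy":0,"dz":0,"wx":-0.001,"wy":-0.001,"wz":0.034},{"dx":-0.2,"dy":0.26,"dz":0,"wx":0,"wy":0,"wz":0},{"dx":-0.25,"dy":0.31,"dz":0,"wx":0,"wy":0,"wz":0},{"dx":-0.25,"dy":0.31,"dz":0,"wx":0,"wy":0,"wz":0},{"dx":-0.25,"dy":0.31,"dz":0,"wx":0,"wy":0,"wz":0},{"dx":-0.25,"dy":0.31,"dz":0,"wx":0,"wy":0,"wz":0},{"dx":-0.25,"dy":0.31,"dz":0,"wx":0,"wy":0,"wz":0}]' >/dev/null
python3 -m jog '[{"dx":-0.25,"dy":0.31,"dz":0,"wx":0,"wy":0,"wz":0},{"dx":-0.25,"dy":0.31,"dz":0,"wx":0,"wy":0,"wz":0},{"dx":-0.12,"dy":0.15,"dz":0.1,"wx":0,"wy":0,"wz":0},{"dx":0,"dy":0,"dz":0,"wx":0,"wy":0,"wz":0},{"dx":0,"dy":0,"dz":0,"wx":0,"wy":0,"wz":0}]'
python3 - <<'E'
from h import *
grab('wrist','w6');p,W=cloud('w6');x,y,z=W[...,0],W[...,1],W[...,2]
m=(z>.145)&(z<.17)&(abs(x-.464)<.08)&(abs(y+.026)<.09);P=W[m];print(m.sum(),cv2.minAreaRect((P[:,:2]*1000).astype(np.float32)),np.percentile(P[:,2],[5,50,95]))
E
python3 go.py "([(.464,-.026,.155)],82.7,0)"
```

```text
time_s: 31.9
ee_pos: [0.4627, -0.0258, 0.273]
eef_rot: [[0.992, -0.127, -0.006], [-0.127, -0.992, -0.002], [-0.005, 0.003, -1.0]]
ft_force: [-0.1, -0.9, 0.7]
width: 0.0559
1455 ((464.57708740234375, -25.82445526123047), (119.13492584228516, 9.716632843017578), 82.55543518066406) [0.1561382  0.15886938 0.16041625]
t 31.95 pos [ 0.4632 -0.0253  0.2732] F [ 0.17  0.62 -0.49] w 0.0557 q [-0.04  0.22 -0.04  2.11  0.01  0.82 -0.21]
turn total [0.0008 0.0015 0.0003] rows>= 0.0
leg [0.011 0.007 1.712] rows>= 2.9
```

```bash
python3 -m jog '[{"dx":0.01,"dy":0,"dz":0.4,"wx":0,"wy":0.001,"wz":0},{"dx":0,"dy":0,"dz":0.4,"wx":0,"wy":0,"wz":0},{"dx":0,"dy":0,"dz":0.4,"wx":0,"wy":0,"wz":0},{"dx":0,"dy":0,"dz":0.3,"wx":0,"wy":0,"wz":0},{"dx":0,"dy":0,"dz":0.21,"wx":0,"wy":0,"wz":0},{"dx":0,"dy":0,"dz":0,"wx":0,"wy":0,"wz":0}]'
python3 -m jog '[{"dx":0,"dy":0,"dz":0,"wx":0,"wy":0,"wz":0},{"dx":0,"dy":0,"dz":0,"wx":0,"wy":0,"wz":0},{"dx":0,"dy":0,"dz":0,"wx":0,"wy":0,"wz":0},{"dx":0,"dy":0,"dz":0,"wx":0,"wy":0,"wz":0},{"dx":0,"dy":0,"dz":0,"wx":0,"wy":0,"wz":0},{"dx":0,"dy":0,"dz":0,"wx":0,"wy":0,"wz":0},{"dx":0,"dy":0,"dz":0,"wx":0,"wy":0,"wz":0},{"dx":0,"dy":0,"dz":0,"wx":0,"wy":0,"wz":0}]' -1 40
python3 -m jog '[{"dx":0,"dy":0,"dz":-0.08,"wx":0,"wy":0,"wz":0},{"dx":0,"dy":0,"dz":-0.08,"wx":0,"wy":0,"wz":0},{"dx":0,"dy":0,"dz":-0.08,"wx":0,"wy":0,"wz":0},{"dx":0,"dy":0,"dz":-0.08,"wx":0,"wy":0,"wz":0},{"dx":0,"dy":0,"dz":0,"wx":0,"wy":0,"wz":0},{"dx":0,"dy":0,"dz":0,"wx":0,"wy":0,"wz":0}]'
python3 weigh.py
python3 - <<'E'
from plan2 import *
from go import go
w=[(.464,-.026,.30),(.454,.312,.30),(.454,.312,.20),(.454,.312,.16)]
go(w[:1],82.7,0);go(w[1:],134,0)
s=get_state();q=np.array(s['joint_positions']);Q=(q,*fk(q,P,S))
Q=gostep(*Q,w[0],82.7,0)
for b in w[1:]:Q=gostep(*Q,b,134,0)
E
```

```text
time_s: 32.55
ee_pos: [0.4628, -0.0255, 0.1345]
eef_rot: [[0.992, -0.125, -0.005], [-0.125, -0.992, -0.002], [-0.005, 0.003, -1.0]]
ft_force: [-0.6, 0.1, 0.6]
width: 0.0557
time_s: 33.35
ee_pos: [0.4634, -0.0266, 0.1368]
eef_rot: [[0.992, -0.127, -0.001], [-0.127, -0.992, -0.002], [-0.001, 0.003, -1.0]]
ft_force: [1.1, -0.5, 2.0]
width: 0.0088
time_s: 33.95
ee_pos: [0.4631, -0.0265, 0.1625]
eef_rot: [[0.992, -0.127, -0.001], [-0.127, -0.992, -0.002], [-0.001, 0.003, -1.0]]
ft_force: [-0.1, -0.5, -2.2]
width: 0.0086
t 34.35 F [-0.42 -0.06 -2.32] sd [0.42 0.32 0.44] T [-0.028 -0.071 -0.004] w 0.0087
t 34.35 pos [ 0.4629 -0.0265  0.1621] F [ 0.07 -0.05 -2.73] w 0.0087 q [-0.04  0.38 -0.04  2.24  0.03  0.53 -0.23]
turn total [0.0009 0.0006 0.0001] rows>= 0.0
leg [ 0.012 -0.007 -1.489] rows>= 2.5
t 34.35 pos [ 0.4629 -0.0265  0.1621] F [ 0.07 -0.05 -2.73] w 0.0087 q [-0.04  0.38 -0.04  2.24  0.03  0.53 -0.23]
turn total [ 0.0006  0.0009 -0.2849] rows>= 6.1
leg [ 2.858 -3.121 -1.489] rows>= 7.5
leg [0.   0.   1.25] rows>= 2.1
leg [0.  0.  0.5] rows>= 0.8
[ 0.464 -0.026  0.3  ] 82.7 0 [ 0.02  0.23 -0.05  2.1   0.02  0.81 -0.15] 0.0
[0.454 0.312 0.3  ] 134 0 [-0.42  0.35 -0.35  1.93  0.15  0.89 -0.06] 0.0001
[0.454 0.312 0.2  ] 134 0 [-0.46  0.46 -0.31  2.04  0.22  0.67 -0.12] 0.0
[0.454 0.312 0.16 ] 134 0 [-0.49  0.52 -0.28  2.07  0.25  0.58 -0.15] 0.0
```

2.3 N, so this is the empty tin. I'll carry it to the tray.

```bash
python3 -m jog '[{"dx":0,"dy":0,"dz":-0.3,"wx":0,"wy":0,"wz":0},{"dx":0,"dy":0,"dz":-0.4,"wx":0,"wy":0,"wz":0},{"dx":0,"dy":0,"dz":-0.4,"wx":0,"wy":0,"wz":0},{"dx":0,"dy":0,"dz":-0.3,"wx":0,"wy":0,"wz":0}]' >/dev/null
python3 -m jog '[{"dx":0,"dy":0,"dz":0,"wx":0,"wy":0,"wz":-0.036},{"dx":0,"dy":0,"dz":0,"wx":0,"wy":0,"wz":-0.036},{"dx":0,"dy":0,"dz":0,"wx":0,"wy":0,"wz":-0.036},{"dx":0,"dy":0,"dz":0,"wx":0,"wy":0,"wz":-0.036},{"dx":0,"dy":0,"dz":0,"wx":0,"wy":0,"wz":-0.036},{"dx":0,"dy":0,"dz":0,"wx":0,"wy":0,"wz":-0.036},{"dx":0,"dy":0,"dz":0,"wx":0,"wy":0,"wz":-0.036},{"dx":0,"dy":0,"dz":0,"wx":0,"wy":0,"wz":-0.033}]' >/dev/null
python3 -m jog '[{"dx":0.2,"dy":-0.22,"dz":0,"wx":0,"wy":0,"wz":0},{"dx":0.29,"dy":-0.31,"dz":0,"wx":0,"wy":0,"wz":0},{"dx":0.29,"dy":-0.31,"dz":0,"wx":0,"wy":0,"wz":0},{"dx":0.29,"dy":-0.31,"dz":0,"wx":0,"wy":0,"wz":0},{"dx":0.29,"dy":-0.31,"dz":0,"wx":0,"wy":0,"wz":0},{"dx":0.29,"dy":-0.31,"dz":0,"wx":0,"wy":0,"wz":0},{"dx":0.29,"dy":-0.31,"dz":0,"wx":0,"wy":0,"wz":0},{"dx":0.29,"dy":-0.31,"dz":0,"wx":0,"wy":0,"wz":0}]' >/dev/null
python3 -m jog '[{"dx":0.29,"dy":-0.31,"dz":0,"wx":0,"wy":0,"wz":0},{"dx":0.2,"dy":-0.25,"dz":0,"wx":0,"wy":0,"wz":0},{"dx":0.13,"dy":-0.17,"dz":0,"wx":0,"wy":0,"wz":0},{"dx":0,"dy":0,"dz":0,"wx":0,"wy":0,"wz":0},{"dx":0,"dy":0,"dz":0,"wx":0,"wy":0,"wz":0}]'
python3 go.py "([(.454,.312,.175),(.454,.312,.16)],134,0)"
python3 - <<'E'
from h import *
grab('top','top7');cv2.imwrite('pics/t7.png',cv2.resize(load('top7')['p'][200:400,110:330],(660,600))[...,::-1])
E
```

```text
time_s: 36.85
ee_pos: [0.4537, 0.3107, 0.2731]
eef_rot: [[0.719, 0.695, -0.002], [0.695, -0.719, -0.004], [-0.004, 0.001, -1.0]]
ft_force: [0.2, -0.2, -2.3]
width: 0.0091
t 36.85 pos [0.4537 0.3107 0.2731] F [ 0.15 -0.17 -2.35] w 0.0091 q [-0.46  0.35 -0.32  1.92  0.14  0.9  -0.09]
turn total [0.0003 0.0014 0.0001] rows>= 0.0
leg [ 0.014 -0.01   1.461] rows>= 2.4
leg [0.    0.    0.187] rows>= 0.3
```

View pics/t7.png

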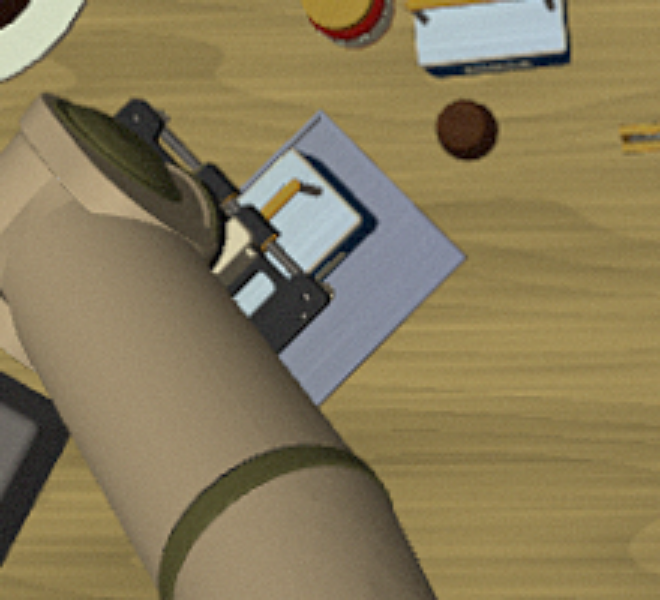

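The tin is over the free half, aligned with the tray (tin right corner at (375,220), tray corners at (320,110) and (465,257)). Lowering.

```bash
python3 -m jog '[{"dx":0,"dy":0,"dz":0.3,"wx":0,"wy":0,"wz":0},{"dx":0,"dy":0,"dz":0.4,"wx":0,"wy":0,"wz":0},{"dx":0.014,"dy":-0.01,"dz":0.4,"wx":0,"wy":0.0014,"wz":0},{"dx":0,"dy":0,"dz":0.3,"wx":0,"wy":0,"wz":0},{"dx":0,"dy":0,"dz":0.07,"wx":0,"wy":0,"wz":0},{"dx":0,"dy":0,"dz":0.07,"wx":0,"wy":0,"wz":0},{"dx":0,"dy":0,"dz":0,"wx":0,"wy":0,"wz":0},{"dx":0,"dy":0,"dz":0,"wx":0,"wy":0,"wz":0}]'
python3 go.py "([(.454,.312,.16)],134,0)"
```

```text
time_s: 37.7
ee_pos: [0.4545, 0.313, 0.1513]
eef_rot: [[0.72, 0.694, 0.003], [0.694, -0.72, 0.001], [0.003, 0.001, -1.0]]
ft_force: [-1.0, 0.1, -2.2]
width: 0.0086
t 37.7 pos [0.4545 0.313  0.1513] F [-1.04  0.15 -2.17] w 0.0086 q [-0.51  0.49 -0.28  2.05  0.23  0.62 -0.17]
turn total [ 0.0003 -0.0009 -0.0001] rows>= 0.0
leg [-0.014  0.004  0.126] rows>= 0.2
```

```bash
python3 -m jog '[{"dx":0,"dy":0,"dz":0.05,"wx":0,"wy":0,"wz":0},{"dx":0,"dy":0,"dz":0.04,"wx":0,"wy":0,"wz":0},{"dx":0,"dy":0,"dz":0.03,"wx":0,"wy":0,"wz":0},{"dx":0,"dy":0,"dz":0,"wx":0,"wy":0,"wz":0},{"dx":0,"dy":0,"dz":0,"wx":0,"wy":0,"wz":0}]'
python3 weigh.py
```

```text
time_s: 38.2
ee_pos: [0.4551, 0.3143, 0.1417]
eef_rot: [[0.719, 0.695, 0.004], [0.695, -0.719, 0.003], [0.005, 0.001, -1.0]]
ft_force: [1.2, 1.2, 5.7]
width: 0.0086
t 38.6 F [0.86 1.33 5.66] sd [0.75 0.44 0.5 ] T [ 0.272 -0.35  -0.009] w 0.0089
```

It's resting on the tray floor. Release and retreat upward, then move clear.

```bash
python3 -m jog '[{"dx":0,"dy":0,"dz":-0.01,"wx":0,"wy":0,"wz":0},{"dx":0,"dy":0,"dz":0,"wx":0,"wy":0,"wz":0},{"dx":0,"dy":0,"dz":0,"wx":0,"wy":0,"wz":0},{"dx":0,"dy":0,"dz":0,"wx":0,"wy":0,"wz":0},{"dx":0,"dy":0,"dz":0,"wx":0,"wy":0,"wz":0},{"dx":0,"dy":0,"dz":0,"wx":0,"wy":0,"wz":0},{"dx":0,"dy":0,"dz":0,"wx":0,"wy":0,"wz":0}]' 0.2
python3 -m jog '[{"dx":0,"dy":0,"dz":-0.2,"wx":0,"wy":0,"wz":0},{"dx":0,"dy":0,"dz":-0.4,"wx":0,"wy":0,"wz":0},{"dx":0,"dy":0,"dz":-0.5,"wx":0,"wy":0,"wz":0},{"dx":0,"dy":0,"dz":-0.5,"wx":0,"wy":0,"wz":0},{"dx":0,"dy":0,"dz":-0.5,"wx":0,"wy":0,"wz":0},{"dx":-0.1,"dy":0.4,"dz":-0.4,"wx":0,"wy":0,"wz":0},{"dx":-0.1,"dy":0.4,"dz":-0.4,"wx":0,"wy":0,"wz":0},{"dx":-0.1,"dy":0.4,"dz":0,"wx":0,"wy":0,"wz":0}]' >/dev/null
python3 -m jog '[{"dx":-0.1,"dy":0.4,"dz":0,"wx":0,"wy":0,"wz":0},{"dx":-0.1,"dy":0.4,"dz":0,"wx":0,"wy":0,"wz":0},{"dx":-0.1,"dy":0.4,"dz":0,"wx":0,"wy":0,"wz":0},{"dx":-0.1,"dy":0.4,"dz":0,"wx":0,"wy":0,"wz":0},{"dx":0,"dy":0,"dz":0,"wx":0,"wy":0,"wz":0},{"dx":0,"dy":0,"dz":0,"wx":0,"wy":0,"wz":0}]'
python3 - <<'E'
from h import *
grab('top','top8');grab('side','side8')
for n in('top0','top8'):
    p,W=cloud(n);x,y,z=W[...,0],W[...,1],W[...,2];print(n)
    for nm,c,lo,hi in(('left bar',(.652,.156),.147,.17),('tray tin bar',(.454,.312),.147,.17),('hung bar',(.491,-.361),.224,.247),('hung lid',(.491,-.361),.155,.18),('tray lid',(.454,.312),.083,.1),('jam',(.67,.283),.03,.1),('canele',(.556,.18),.03,.07),('frame',(.547,.013),.03,.1),('brioche',(.557,-.18),.03,.09),('syrup',(.78,.02),.15,.23),('mug',(.345,.44),.07,.1)):
        m=(z>lo)&(z<hi)&(abs(x-c[0])<.08)&(abs(y-c[1])<.08)
        if m.sum()>10:
            P=W[m];r=cv2.minAreaRect((P[:,:2]*1000).astype(np.float32));print(' ',nm,m.sum(),np.round(r[0]),np.round(r[1]),round(r[2],1),np.round(np.percentile(P[:,2],[5,50,95]),3))
cv2.imwrite('pics/top8.png',load('top8')['p'][...,::-1])
E
```

```text
time_s: 39.3
ee_pos: [0.4539, 0.3129, 0.1414]
eef_rot: [[0.719, 0.695, 0.001], [0.695, -0.719, 0.001], [0.001, 0.001, -1.0]]
ft_force: [0.8, 0.0, 0.4]
width: 0.0552
time_s: 40.7
ee_pos: [0.5689, 0.1123, 0.3732]
eef_rot: [[0.72, 0.694, 0.001], [0.694, -0.72, 0.001], [0.001, 0.0, -1.0]]
ft_force: [-0.2, 0.8, 0.5]
width: 0.0554
top0
  left bar 190 [651. 154.] [ 10. 116.] 4.2 [0.155 0.159 0.163]
  hung bar 282 [ 501. -370.] [ 68. 100.] 52.4 [0.228 0.233 0.242]
  jam 809 [659. 256.] [127.  77.] 74.9 [0.045 0.088 0.094]
  canele 387 [573. 153.] [ 80. 112.] 4.5 [0.034 0.055 0.064]
  frame 650 [531.  30.] [222.  97.] 42.4 [0.059 0.085 0.09 ]
  brioche 558 [ 589. -163.] [139.  69.] 27.9 [0.038 0.052 0.079]
  syrup 349 [780.  20.] [41. 50.] 2.6 [0.152 0.176 0.223]
  mug 262 [342. 436.] [69. 70.] 6.9 [0.073 0.088 0.094]
top8
  tray tin bar 208 [455. 313.] [ 10. 119.] 44.1 [0.16  0.165 0.168]
  hung bar 492 [ 502. -374.] [121.  94.] 55.3 [0.228 0.237 0.243]
  hung lid 1431 [ 485. -362.] [133.  83.] 53.2 [0.161 0.165 0.17 ]
  tray lid 1379 [455. 313.] [ 82. 132.] 43.6 [0.087 0.091 0.095]
  canele 15 [485. 251.] [25.  1.] 44.7 [0.038 0.05  0.067]
  frame 125 [547.  12.] [ 9. 60.] 2.9 [0.037 0.084 0.09 ]
  brioche 539 [ 557. -181.] [67. 67.] 0.3 [0.039 0.052 0.079]
  syrup 358 [779.  21.] [43. 50.] 2.5 [0.152 0.172 0.223]
  mug 265 [353. 408.] [ 69. 131.] 22.2 [0.072 0.088 0.093]
```

View pics/top8.png

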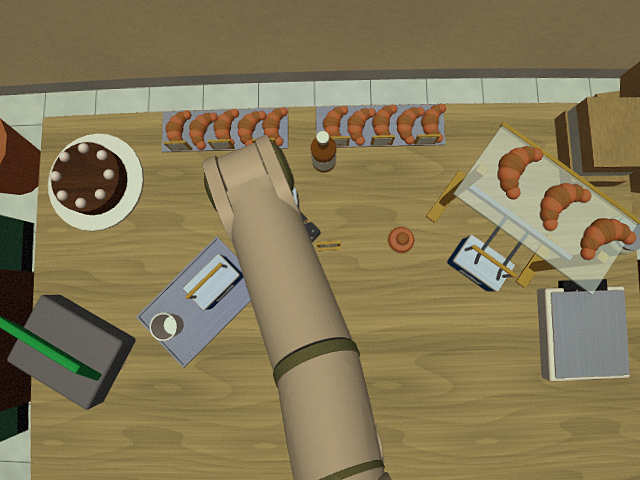

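View pics/side8.png

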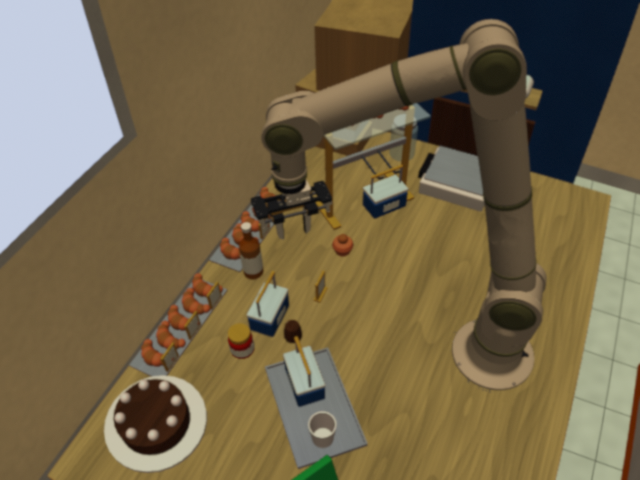

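Both views agree: the hung tin is level (lid z 0.161-0.170, centre within 7 mm of the seat), and the tray tin sits square at (0.455, 0.313) with the mug untouched. One last side-view check of the half-full tin and its neighbours, which the arm hides from above, then I hand in.

Run:
```python
from h import *
for n in('side0','side8'):
    p,W=cloud(n);x,y,z=W[...,0],W[...,1],W[...,2]
    for nm,c,r,lo,hi in(('left bar',(.652,.157),.075,.147,.17),('canele',(.556,.188),.035,.03,.07),('jam',(.67,.29),.045,.03,.1)):
        m=(z>lo)&(z<hi)&(abs(x-c[0])<r)&(abs(y-c[1])<r);P=W[m];print(n,nm,m.sum(),np.nanmedian(P,0).round(3))
finish_job();print(get_state()['time_s'])
```

```text
side0 left bar 123 [0.652 0.159 0.158]
side0 canele 236 [0.556 0.193 0.052]
side0 jam 648 [0.663 0.299 0.084]
side8 left bar 127 [0.652 0.16  0.158]
side8 canele 244 [0.556 0.194 0.052]
side8 jam 653 [0.663 0.3   0.084]
the job is handed in; nothing more can be done
the job is handed in; nothing more can be done
```

The job is handed in, at about 41 s of the 72 s allowed. No verdict was reported, but my last checks showed everything in place.

| Tin (start position) | Weight read | Result |
|---|---|---|
| Far-right | about 6.5 N, full | Hung on the twin hook. Its lid centre is within about 7 mm of the seat horizontally, and it looks level. |
| Left | about 4.3 N, half full | Put back upright; its bar shifted about 1 mm between the first and last side views. |
| Near | about 2.3 N, empty | Stands flat in the free half of the tray at (0.455, 0.313); lid and bar are 5–6 mm higher than on the counter, as the tray floor should give. |

- **Bystanders:** the price frame, brioche, syrup, canele and jam moved about 1 mm or less. For the mug I have only the pictures, where it is unmoved; the number I took for it was spoiled by the tin beside it.
- **Gripper:** it ended clear of everything.

**What went wrong on the way:**
- The first grip closed too late because the fingers are slow. I checked that the tin had not moved and gripped again.
- The bar touched the hook's up-slope while seating, so I moved it about 7 mm further in. It then pressed on the hook at about 25 N until I eased off and released it.

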